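# Which returned box is still full: feel, open and pick

## Task

Three look-alike stock boxes have come back to the store and just one still holds its transformer. Find out by feel which one it is (nudge the boxes a little; do not open the empty ones), swing that one lid over until it stays open by itself, lift the transformer out and lower it into the yellow pick tray, letting go only once it stands there. Leave that box standing open, all the boxes within a few centimetres of where they stood, and everything else on the bench untouched.

Things in the scene. Friction and masses are not known exactly. Their poses are not given: they have to be found in the camera images.
- box_a: One of three look-alike blue plastic stock boxes (a, b, c), loose on the bench: 140 (its x) by 124 (its y) by 60 mm high without the lid, walls and floor 4 mm. Origin: centre of the underside. The -x face is the front (white label), the lid's hinge runs along the top of the +x side. Box and lid weigh about 0.3 kg. Exactly one box, a different one from start to start, holds the transformer
- lid_a (a joint): Lid of box_a, a flat blue plate 144 by 128 by 6 mm, 90 g, lying on the rim, 60 mm above the bench. Angle in rad: 0 shut, grows as the front swings up and back; balance point about 1.5, end stop 1.95. The hinge is free: short of the balance point the lid falls shut, beyond it it falls back against the stop and stays open
- tab_a (a point): Point to grip in the black pull tab that stands upright on the front of lid_a: the tab is 24 mm wide (along the box's y), 10 mm thick (x), and rises 30 mm above the lid (from 66 to 96 mm above the bench); this point is on its middle plane, 18 mm above the lid's upper face. Its axes turn with the lid
- hinge_a (a point): Middle of the hinge axis of lid_a, which runs along the box's y; with the lid shut the tab's grip point lies 132 mm in front of it (box -x) and 24 mm above it
- box_b: Second box, same as box_a. The transformer in one of the boxes is a dark round can with a brass band, 52 mm in diameter, flat top 40 mm above its underside (bolt and terminals on it reach 47 mm), 0.54 to 0.7 kg; it stands upright on the floor in the middle of its box, between four 3 mm high nubs on the diagonals that let it stray some 3 mm
- lid_b (a joint): Lid of box_b, a flat blue plate 144 by 128 by 6 mm, 90 g, lying on the rim, 60 mm above the bench. Angle in rad: 0 shut, grows as the front swings up and back; balance point about 1.5, end stop 1.95. The hinge is free: short of the balance point the lid falls shut, beyond it it falls back against the stop and stays open
- tab_b (a point): Point to grip in the black pull tab that stands upright on the front of lid_b: the tab is 24 mm wide (along the box's y), 10 mm thick (x), and rises 30 mm above the lid (from 66 to 96 mm above the bench); this point is on its middle plane, 18 mm above the lid's upper face. Its axes turn with the lid
- hinge_b (a point): Middle of the hinge axis of lid_b, which runs along the box's y; with the lid shut the tab's grip point lies 132 mm in front of it (box -x) and 24 mm above it
- box_c: Third box, same as box_a. The boxes without the transformer hold only a white drying canister (26 mm wide, 12 mm high, 12 g). Shut, all three look alike. A slow level push on the front slides an empty box at about 1.3 to 2.6 N and the full one at about 3.8 to 7.5 N, always more than twice as much as an empty one; after the hand stops, the full box keeps pressing back (about 1.5 to 6 N), an empty one hardly (under 1 N)
- lid_c (a joint): Lid of box_c, a flat blue plate 144 by 128 by 6 mm, 90 g, lying on the rim, 60 mm above the bench. Angle in rad: 0 shut, grows as the front swings up and back; balance point about 1.5, end stop 1.95. The hinge is free: short of the balance point the lid falls shut, beyond it it falls back against the stop and stays open
- tab_c (a point): Point to grip in the black pull tab that stands upright on the front of lid_c: the tab is 24 mm wide (along the box's y), 10 mm thick (x), and rises 30 mm above the lid (from 66 to 96 mm above the bench); this point is on its middle plane, 18 mm above the lid's upper face. Its axes turn with the lid
- hinge_c (a point): Middle of the hinge axis of lid_c, which runs along the box's y; with the lid shut the tab's grip point lies 132 mm in front of it (box -x) and 24 mm above it
- tray: Yellow pick tray, fixed to the bench: 150 by 130 mm outside, rim 35 mm high, walls and floor 4 mm. Origin: centre of the underside
- table: The bench, its plywood top is the plane z = 0; fixed
- spool: Bystander: small black spool with green wire, 56 mm in diameter, 40 mm high, standing. Origin: centre of the underside
- jar: Bystander: clear jar with a black cap, 60 mm in diameter, 85 mm high, standing. Origin: centre of the underside
- marker: Bystander: marker pen lying on the bench, 135 mm long along its x, 15 mm thick. Origin: its middle, on the bench
- tape: Bystander: roll of brown packing tape lying flat, 104 mm in diameter, 48 mm high. Origin: centre of the underside
- screwdriver: Bystander: screwdriver with an orange handle lying on the bench, about 200 mm long along its x. Origin: near its middle
- carton: Bystander: small sealed carton, 90 by 70 by 55 mm. Origin: centre of the underside
- scanner: Bystander: hand scanner lying on the bench, about 185 mm long along its x, 60 mm wide, 40 mm high. Origin: near its middle, on the bench
Mind the look-alikes: they are no part of the job. Leave any green or orange look-alike of the box_b alone.

How it is judged:
By the outcome, as a careful person would: the job done as asked, in the order asked, and still so for the second after the job is handed in, with the robot touching nothing.
It also fails if it takes over 72 s, if anything falls off the work surface, if the arm or the gripper's body presses on something with over 40 N, if the wrist force passes 120 N, or if a joint passes its speed limit or range.

## Robot

A 6-joint arm with a two-finger parallel gripper is mounted at the origin on the work surface. World frame = base frame: x ahead of the robot, y to its left, z up, the work surface at z = 0. Lengths are in mm, angles in rad, forces in N, time in s.
With the tool pointing down it reaches from about 350 to 975 mm from the base axis. Payload 7.1 kg.
Tool frame: the origin (TCP) lies at the very end of the fingers, on their centre line; the grasp point (between the pads) lies 19 mm behind it; z points along the fingers, y is the direction in which the jaws open and shut (so a half turn about z gives the same grasp; the last joint's range is limited). The gripper opens to 88 mm and grips with 3 to 60 N. Pads are 20 mm wide; open, the fingers measure 115 mm over their backs; the gripper's body (75 mm by 178 mm) begins 61 mm behind the grasp point.
Start: joints at [-1.244, 0.423, 1.63, -0, 1.089, -0.019], TCP at [211.86, -587.979, 194.275] pointing down, gripper open.
Joint ranges: [-3, 3], [-0.9, 2.11], [0.09, 2.58], [-1.31, 4.45], [0.11, 2.69], [-2.54, 2.54]. Speed limits (rad/s): [2.39, 2.39, 3.01, 3.14, 3.14, 3.14].

## Interface

Orientations are given as a rotation vector (axis times angle).
In Python, from workcell import readout, imaging, close_job gives the robot as it stands.
- The arm moves only by the tool carry_out, never from a script. Its argument "rows" is a list of rows, each a list of 3 entries, a list of its own where there are three numbers: the shift along the tool's x, y, z in m, then the turn, a rotation vector about the tool's x, y, z in rad, then the closure, from 0 (fully open) to 1 (shut). In form: [[[dx, dy, dz], [wx, wy, wz], hand], ...]. A call has 1 to 12 rows; each row shifts and turns the commanded pose from where the row before left it, along the tool's axes as they then stand; what a row does not reach is not made up. A row lasts 1/12 s, in which the tool goes at most 41.7 mm and 7.16 degrees, less where a joint would pass 70% of its speed; a pose out of reach is approached as far as the arm can. A call with a gripper value outside its range is refused whole. The fingers move at their own pace and stop on an object; the grip force is fixed at half the most. Time passes only in rows, so rows that do not move let the fingers close. It gives the time, the measured TCP pose, the force and the opening at its end, in the units of the state.
- readout.get_obs(): the state, without advancing time (a new reading comes with each control period).
- imaging.get_image(name): name is "side" or "top"; returns the picture (420x560x3 uint8, red, green, blue); there is no depth.
- imaging.camera_params(name): a dict with "fx", "fy", "cx", "cy" (pixels), "k1" (the pictures are not rectified: a ray, as slopes to the right and down, at radius r is drawn at 1 + k1 r^2 times it, then the intrinsics apply), "rvec" (rotation vector, rad) and "tvec" (3), from world to camera coordinates, as OpenCV has them. Camera axes: x right, y down, z forward; pixel columns grow to the right and rows downward; lengths in mm; the calibration is good to about 2 mm. A picture is of the moment at which its call begins. camera_params takes no time and is no camera call.
- close_job(): hands the job in, once; it reports no verdict.
The state is a dict: "t": time; "qpos": joint angles; "qvel": joint speeds; "joint_torque": joint torques, N m; "ee_pos": TCP position; "orientation": TCP orientation; "ft_force": force on the tool from outside, world axes, zero at the start; "moment": the same for the moment, N m; "width": finger opening in mm.
Only numpy, scipy, OpenCV 4.12 (cv2) and the standard library are available. Lean on these libraries where they do the work, as an engineer would, in place of code of your own. Each camera call takes 0.05 s, during which the arm holds its last target.

## Working session

There is one attempt and no reset: what is moved stays moved. The work goes in short steps, Python scripts to look and compute and a tool call to move; the robot and the scene stay as the last step left them, time stands still between calls to the robot, and variables do not carry over. Pictures are saved under pics/ and viewed, and the job is handed in when it is done.

Besides the shell and the picture viewer there is one more tool, called after ">>>" as a command line: name --argument value ..., lists and objects as JSON in quotes. carry_out: Moves the arm, as the interface text tells. Its arguments: {"type":"object","properties":{"rows":{"type":"array","items":{"type":"array"}}},"required":["rows"]}

```bash
ls; mkdir -p pics
python3 - <<'E'
from workcell import readout, imaging
import cv2
print(readout.get_obs())
for n in("side","top"):
    im=imaging.get_image(n); cv2.imwrite(f"pics/{n}0.png",im[:,:,::-1]); print(n,imaging.camera_params(n))
E
```

```text
pics
{'t': 0.0, 'qpos': array([-1.24400193e+00,  4.23812330e-01,  1.63067354e+00,  1.23916222e-05,
        1.08858716e+00, -1.90236792e-02]), 'qvel': array([ 0.00149916,  0.0003522 , -0.00129415,  0.00173621,  0.00012148,
        0.00083006]), 'joint_torque': array([ 7.23287740e-04, -5.44619107e+01, -2.73664266e+01,  6.41440088e-02,
        2.26467935e-02, -1.49561338e-04]), 'ee_pos': array([ 211.6799362 , -587.43986659,  193.52598864]), 'orientation': array([-3.09330541e+00, -5.40246151e-01,  3.39238022e-04]), 'ft_force': array([ 0.77123265, -0.01644955, -0.06149255]), 'moment': array([ 0.00867838,  0.03183227, -0.04789421]), 'width': 87.97121327818854}
side {'fx': 469.95326441491557, 'fy': 469.95326441491557, 'cx': 271.93726201938057, 'cy': 206.01122674164196, 'k1': -0.004459989386572819, 'rvec': array([ 2.11221786, -0.19138101,  0.09724724]), 'tvec': array([-470.39181263,  118.04659065, 1448.1564434 ])}
top {'fx': 440.65945913354795, 'fy': 440.65945913354795, 'cx': 279.0746177547872, 'cy': 207.63812584547287, 'k1': 0.044195705129079804, 'rvec': array([ 2.15212206, -2.2058622 ,  0.10134277]), 'tvec': array([ -22.96123766,  510.02723043, 1326.74074703])}
```

View pics/top0.png

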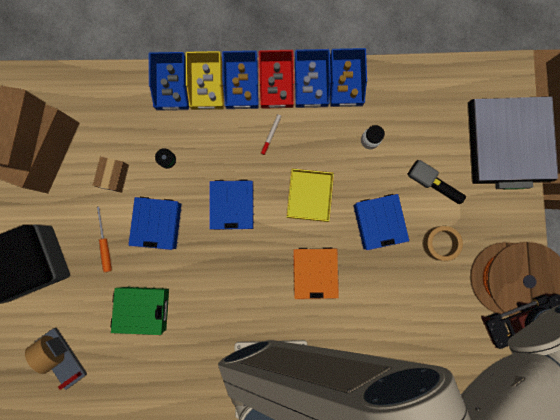

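View pics/side0.png

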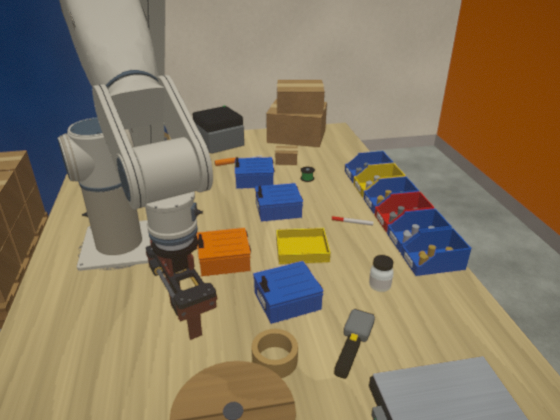

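```bash
cat > h.py <<'E'
import numpy as np, cv2
from workcell import readout, imaging
def cam(n):
    p=imaging.camera_params(n); R=cv2.Rodrigues(np.array(p['rvec']))[0]; return p,R,np.array(p['tvec'])
def ray(n,uv):
    p,R,t=cam(n); x=(uv[0]-p['cx'])/p['fx']; y=(uv[1]-p['cy'])/p['fy']
    d=np.array([x,y]); s=d.copy()
    for _ in range(20): s=d/(1+p['k1']*(s@s))
    o=-R.T@t; return o,R.T@np.array([s[0],s[1],1])
def onz(n,uv,z):
    o,d=ray(n,uv); return o+d*(z-o[2])/d[2]
def proj(n,P):
    p,R,t=cam(n); c=R@np.array(P,float)+t; s=c[:2]/c[2]; s=s*(1+p['k1']*(s@s)); return np.array([p['fx']*s[0]+p['cx'],p['fy']*s[1]+p['cy']])
E
python3 - <<'E'
from h import *
for n in("top","side"): print(n,ray(n,(280,210))[0])
im=cv2.imread("pics/top0.png"); hsv=cv2.cvtColor(im,cv2.COLOR_BGR2HSV)
def blobs(m,lo,hi,z,lab,k=3):
    m=cv2.morphologyEx(m,cv2.MORPH_CLOSE,np.ones((k,k)))
    for c in cv2.findContours(m,0,2)[0]:
        A=cv2.contourArea(c)
        if lo<A<hi:
            q=cv2.boxPoints(cv2.minAreaRect(c)); (cx,cy),_,_=cv2.minAreaRect(c)
            W=np.array([onz("top",u,z)[:2] for u in q])
            print(lab,A,(round(cx),round(cy)),"ctr",W.mean(0).round(1),"edges",[ (np.linalg.norm(e).round(1),np.degrees(np.arctan2(e[1],e[0])).round(1)) for e in (W[1]-W[0],W[2]-W[1])])
blobs(cv2.inRange(hsv,(105,120,60),(125,255,255)),1200,3500,66,"blue",7)
blobs(cv2.inRange(hsv,(24,150,80),(34,255,255)),1200,3500,35,"yellow",5)
for n in["top"]:
  for (u,v) in [(150,244),(231,225),(392,247)]:
    print("tab~",onz(n,(u,v),84).round(1))
big=[cv2.resize(im[y-40:y+40,x-50:x+50],None,fx=5,fy=5,interpolation=cv2.INTER_CUBIC) for x,y in[(155,223),(231,205),(382,222),(310,195)]]
cv2.imwrite("pics/crop0.png",cv2.resize(np.vstack([np.hstack(big[:2]),np.hstack(big[2:])]),(750,600)))
E
```

```text
top [ 391.3847118   -26.85082726 1366.37953896]
side [  262.85120603 -1239.59737506   852.44831558]
blue 2054.5 (154, 223) ctr [469.6 334.7] edges [(np.float64(144.0), np.float64(-6.0)), (np.float64(133.4), np.float64(-97.8))]
blue 2055.5 (381, 222) ctr [ 457.3 -336. ] edges [(np.float64(132.6), np.float64(-78.4)), (np.float64(143.9), np.float64(-169.9))]
blue 1973.5 (231, 204) ctr [518.6 106.8] edges [(np.float64(139.7), np.float64(-0.6)), (np.float64(124.7), np.float64(-91.4))]
blue 1845.5 (167, 79) ctr [903.3 291.7] edges [(np.float64(112.1), np.float64(-88.5)), (np.float64(171.1), np.float64(-178.4))]
blue 1799.0 (240, 78) ctr [902.4  74.7] edges [(np.float64(106.2), np.float64(-91.1)), (np.float64(167.2), np.float64(178.8))]
yellow 2022.5 (310, 195) ctr [ 545.8 -129.8] edges [(np.float64(151.2), np.float64(-7.2)), (np.float64(130.9), np.float64(-97.2))]
yellow 1732.0 (203, 79) ctr [915.2 188.7] edges [(np.float64(109.1), np.float64(-88.5)), (np.float64(176.7), np.float64(-178.6))]
tab~ [407.7 339.8  84. ]
tab~ [456.7 105.9  84. ]
tab~ [ 381.7 -358.8   84. ]
```

View pics/crop0.png

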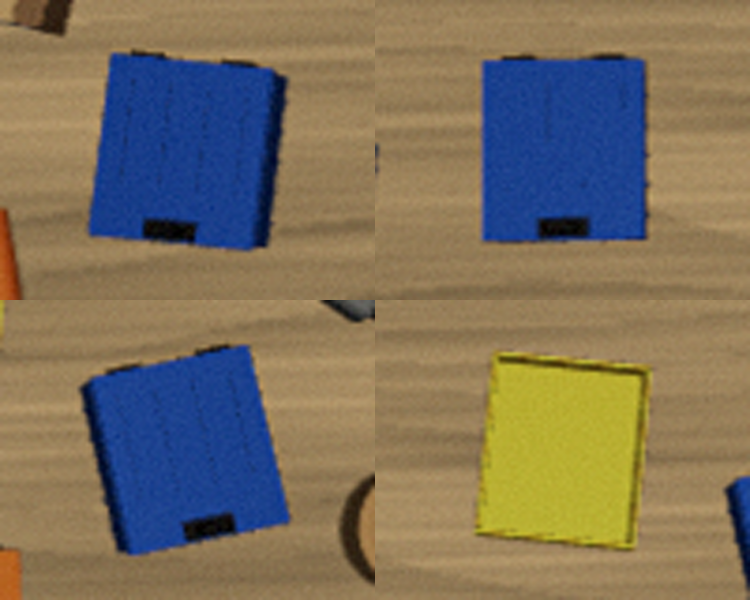

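The three candidate boxes are the blue lidded ones, at top-view pixels left (154,223), middle (231,204) and right (381,222). The open blue bins at the back, the green box (140,310) and the orange box (316,273) don't fit the description. In the crop all three have black tabs facing the robot. Next I'll refine the poses using only the bright lid tops.

Run:
```python
from h import *
im=cv2.imread("pics/top0.png"); hsv=cv2.cvtColor(im,cv2.COLOR_BGR2HSV)
print("bright/dark", hsv[223,154],hsv[223,178],hsv[204,231])
V=hsv[:,:,2]
for nm,(x,y) in dict(L=(154,223),M=(231,204),R=(381,222)).items():
    w=np.zeros(V.shape,np.uint8); w[y-38:y+38,x-38:x+38]=1
    m=((cv2.inRange(hsv,(100,110,0),(130,255,255))>0)&(cv2.blur(V,(3,3))>105)).astype(np.uint8)*255*w
    k=((V<55)&(hsv[:,:,1]<150)).astype(np.uint8)*w
    n,l,s,c=cv2.connectedComponentsWithStats(k)
    m2=cv2.morphologyEx(m,cv2.MORPH_CLOSE,np.ones((9,9)))
    C=max(cv2.findContours(m2,0,2)[0],key=cv2.contourArea)
    q=cv2.boxPoints(cv2.minAreaRect(C)); W=np.array([onz("top",u,66)[:2] for u in q])
    print(nm,cv2.contourArea(C),W.mean(0).round(1),[(np.linalg.norm(e).round(1),np.degrees(np.arctan2(e[1],e[0])).round(1)) for e in (W[1]-W[0],W[2]-W[1])])
    for i in range(1,n):
        if s[i,4]>15: print("  dark",c[i].round(1),s[i],onz("top",c[i],90).round(1))
```

```text
bright/dark [110 213 140] [113 189  50] [110 198 144]
L 1928.0 [469.6 336.9] [(np.float64(143.3), np.float64(-6.0)), (np.float64(128.8), np.float64(-97.8))]
  dark [149.7 244. ] [144 242  13   5  38] [407.8 339.   90. ]
M 1884.5 [518.6 106.8] [(np.float64(139.7), np.float64(-0.6)), (np.float64(124.7), np.float64(-91.4))]
  dark [231.3 225.2] [225 223  13   5  41] [455.6 104.4  90. ]
R 1909.5 [ 457.5 -338.1] [(np.float64(129.1), np.float64(-78.8)), (np.float64(142.5), np.float64(-170.4))]
  dark [387.4 242.1] [381 239  13   7  43] [ 396.1 -344.8   90. ]
```

```bash
cat >> h.py <<'E'
from scipy.spatial.transform import Rotation as Ro
def targetR(yaw,tilt=0): # tool x at yaw (deg), z down, tilted about tool y
    return Ro.from_euler('z',yaw,degrees=True)*Ro.from_rotvec([np.pi,0,0])*Ro.from_euler('y',tilt,degrees=True)
def plan(pos,yaw,tilt=0):
    o=readout.get_obs(); R=Ro.from_rotvec(o['orientation']); p=o['ee_pos']; T=targetR(yaw,tilt)
    d=np.array(pos)-p
    rv=(R.inv()*T).as_rotvec()
    x=R.as_matrix()[:,0]; z=R.as_matrix()[:,2]
    print("now",p.round(1),"xyaw",np.degrees(np.arctan2(x[1],x[0])).round(1),"z",z.round(3),"q",o['qpos'].round(2),"F",o['ft_force'].round(2),"w",round(o['width'],1),"t",round(o['t'],2))
    print(" rot(tool)",rv.round(4),"deg",np.degrees(np.linalg.norm(rv)).round(1)," shift before rot",(R.inv().apply(d)/1000).round(4)," after rot",(T.inv().apply(d)/1000).round(4))
def boxpt(b,x,y=0): 
    c,yw=b; a=np.radians(yw); return np.array([c[0]+x*np.cos(a)-y*np.sin(a),c[1]+x*np.sin(a)+y*np.cos(a)])
L=((469.6,336.9),-7); M=((518.6,106.8),-1); Rr=((457.5,-338.1),10.5)
E
python3 - <<'E'
from h import *
p=boxpt(Rr,-103); print(p)
plan([*p,194],10.5,0)
plan([*p,194],10.5,10)
print("descend from z194 to 28, tool frame tilt10:",targetR(10.5,10).inv().apply([0,0,-.166]).round(4))
E
```

```text
[ 356.22474452 -356.87025913]
now [ 211.7 -587.5  193.6] xyaw 19.8 z [-0.     0.001 -1.   ] q [-1.24  0.42  1.63  0.    1.09 -0.02] F [-1.08  0.3   0.08] w 87.6 t 0.1
 rot(tool) [-1.400e-03  1.000e-04  1.626e-01] deg 9.3  shift before rot [ 2.141e-01 -1.680e-01 -2.000e-04]  after rot [ 0.1841 -0.2004 -0.0004]
now [ 211.7 -587.5  193.6] xyaw 19.8 z [-0.     0.001 -1.   ] q [-1.24  0.42  1.63  0.    1.09 -0.02] F [-1.08  0.3   0.08] w 87.6 t 0.1
 rot(tool) [-0.0156  0.1742  0.162 ] deg 13.7  shift before rot [ 2.141e-01 -1.680e-01 -2.000e-04]  after rot [ 0.1814 -0.2004  0.0315]
descend from z194 to 28, tool frame tilt10: [-0.0288 -0.      0.1635]
```

>>> carry_out --rows '[[[0.0238,-0.0187,0],[0,0,0],1],[[0.0238,-0.0187,0],[0,0,0],1],[[0.0238,-0.0187,0],[0,0,0],1],[[0.0238,-0.0187,0],[0,0,0],1],[[0.0238,-0.0187,0],[0,0,0],1],[[0.0238,-0.0187,0],[0,0,0],1],[[0.0238,-0.0187,0],[0,0,0],1],[[0.0238,-0.0187,0],[0,0,0],1],[[0.0238,-0.0187,0],[0,0,0],1],[[0,0,0],[0,0,0.0815],1],[[0,0,0],[0,0,0.0815],1],[[0,0,0],[0,0.0875,0],1]]'

```text
t: 1.1
ee_pos: [358.8, -356.5, 194.4]
orientation: [-3.118, -0.281, -0.137]
ft_force: [-0.3, 0.5, -0.4]
width: 11.1
```

>>> carry_out --rows '[[[0,0,0],[0,0.0875,0],1],[[-0.004,0,0.023],[0,0,0],1],[[-0.004,0,0.023],[0,0,0],1],[[-0.004,0,0.023],[0,0,0],1],[[-0.004,0,0.023],[0,0,0],1],[[-0.004,0,0.023],[0,0,0],1],[[0,0,0],[0,0,0],1],[[0,0,0],[0,0,0],1]]'

```text
t: 1.77
ee_pos: [356.0, -356.1, 76.7]
orientation: [-3.098, -0.284, -0.269]
ft_force: [-0.3, -0.2, -0.2]
width: 0.6
```

Run:
```python
from h import *
p=boxpt(Rr,-103)
plan([*p,28],10.5,10)
for n in("side","top"):
    im=imaging.get_image(n)[:,:,::-1]; cv2.imwrite(f"pics/{n}1.png",im)
```

```text
now [ 356.  -356.1   76.7] xyaw 10.4 z [ 0.169  0.034 -0.985] q [-0.91  0.4   2.04  0.26  0.64  0.27] F [-0.25 -0.16 -0.21] w 0.6 t 1.77
 rot(tool) [-0.0029  0.001  -0.001 ] deg 0.2  shift before rot [-0.0083  0.001   0.048 ]  after rot [-0.0084  0.0008  0.048 ]
```

View pics/side1.png

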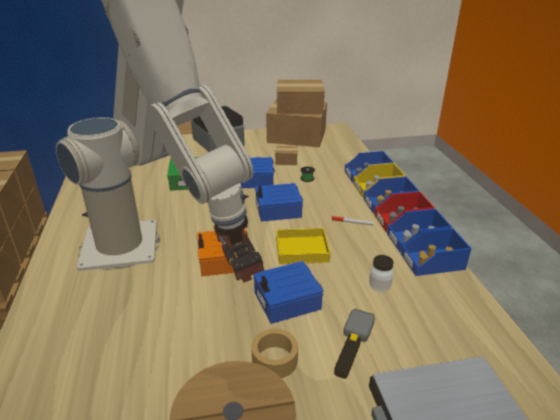

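>>> carry_out --rows '[[[-0.0042,0.0004,0.024],[0,0,0],1],[[-0.0042,0.0004,0.024],[0,0,0],1],[[0.0049,0,0.0009],[0,0,0],1],[[0.0049,0,0.0009],[0,0,0],1],[[0,0,0],[0,0,0],1]]'

```text
t: 2.28
ee_pos: [368.4, -356.9, 30.5]
orientation: [-3.103, -0.285, -0.275]
ft_force: [0.2, 0.1, 0.1]
width: 0.3
```

>>> carry_out --rows '[[[0.002,0,0.0003],[0,0,0],1]]'

```text
t: 2.37
ee_pos: [369.8, -356.4, 30.5]
orientation: [-3.103, -0.286, -0.275]
ft_force: [-0.8, -0.0, 0.9]
width: 0.6
```

>>> carry_out --rows '[[[0.002,0,0.0003],[0,0,0],1]]'

```text
t: 2.45
ee_pos: [371.6, -355.9, 30.3]
orientation: [-3.102, -0.285, -0.274]
ft_force: [0.1, 0.2, 1.0]
width: 0.5
```

>>> carry_out --rows '[[[0.002,0,0.0003],[0,0,0],1]]'

```text
t: 2.53
ee_pos: [373.3, -355.3, 30.0]
orientation: [-3.102, -0.285, -0.274]
ft_force: [-0.4, -1.1, 0.8]
width: 0.5
```

>>> carry_out --rows '[[[0.002,0,0.0003],[0,0,0],1]]'

```text
t: 2.62
ee_pos: [375.1, -354.7, 29.7]
orientation: [-3.102, -0.284, -0.273]
ft_force: [0.2, -0.3, 0.2]
width: 0.2
```

>>> carry_out --rows '[[[0.002,0,0.0003],[0,0,0],1]]'

```text
t: 2.7
ee_pos: [377.0, -354.2, 29.4]
orientation: [-3.101, -0.284, -0.273]
ft_force: [-0.3, -0.3, -0.4]
width: 0.3
```

>>> carry_out --rows '[[[0.002,0,0.0003],[0,0,0],1]]'

```text
t: 2.78
ee_pos: [378.9, -353.8, 29.3]
orientation: [-3.101, -0.284, -0.272]
ft_force: [0.5, 0.5, -0.1]
width: 0.3
```

>>> carry_out --rows '[[[0.002,0,0.0003],[0,0,0],1]]'

```text
t: 2.87
ee_pos: [380.7, -353.3, 29.2]
orientation: [-3.101, -0.284, -0.272]
ft_force: [-2.5, -0.5, 1.0]
width: 0.4
```

>>> carry_out --rows '[[[0.002,0,0.0003],[0,0,0],1]]'

```text
t: 2.95
ee_pos: [382.5, -352.8, 29.1]
orientation: [-3.1, -0.284, -0.271]
ft_force: [-2.2, 0.4, 1.1]
width: 0.4
```

>>> carry_out --rows '[[[0.002,0,0.0003],[0,0,0],1]]'

```text
t: 3.03
ee_pos: [384.5, -352.5, 29.1]
orientation: [-3.1, -0.284, -0.271]
ft_force: [-2.5, -0.6, 1.2]
width: 0.6
```

>>> carry_out --rows '[[[0.002,0,0.0003],[0,0,0],1]]'

```text
t: 3.12
ee_pos: [386.5, -352.1, 29.2]
orientation: [-3.1, -0.284, -0.271]
ft_force: [-1.6, -0.7, 0.7]
width: 0.8
```

>>> carry_out --rows '[[[0.002,0,0.0003],[0,0,0],1]]'

```text
t: 3.2
ee_pos: [388.6, -351.8, 29.2]
orientation: [-3.101, -0.284, -0.272]
ft_force: [-2.4, 0.3, 0.5]
width: 0.8
```

>>> carry_out --rows '[[[0,0,0],[0,0,0],1],[[0,0,0],[0,0,0],1]]'

```text
t: 3.37
ee_pos: [388.8, -351.9, 29.3]
orientation: [-3.101, -0.284, -0.272]
ft_force: [0.3, -0.1, 0.5]
width: 0.7
```

>>> carry_out --rows '[[[0,0,0],[0,0,0],1]]'

```text
t: 3.45
ee_pos: [388.7, -352.0, 29.4]
orientation: [-3.101, -0.284, -0.272]
ft_force: [-0.6, -0.1, 0.4]
width: 0.7
```

>>> carry_out --rows '[[[0,0,0],[0,0,0],1]]'

```text
t: 3.53
ee_pos: [388.7, -352.0, 29.4]
orientation: [-3.101, -0.284, -0.272]
ft_force: [0.5, -0.0, -0.8]
width: 0.3
```

>>> carry_out --rows '[[[0,0,0],[0,0,0],1]]'

```text
t: 3.62
ee_pos: [388.6, -352.0, 29.4]
orientation: [-3.101, -0.284, -0.272]
ft_force: [0.4, -0.5, -0.2]
width: 0.5
```

Right box: about 2.2 N while sliding and about 0 N when held, so it's empty. On to the middle box.

>>> carry_out --rows '[[[-0.0125,0,-0.002],[0,0,0],1],[[-0.0125,0,-0.002],[0,0,0],1],[[0.005,0,-0.028],[0,0,0],1],[[0.005,0,-0.028],[0,0,0],1],[[0.005,0,-0.028],[0,0,0],1],[[0.005,0,-0.028],[0,0,0],1],[[0,0,0],[0,-0.0875,0],1],[[0,0,0],[0,-0.0875,0],1],[[0,0,0],[0,0,0.1],1],[[0,0,0],[0,0,0.1],1]]'

```text
t: 4.45
ee_pos: [365.1, -356.5, 143.2]
orientation: [3.14, -0.031, 0.001]
ft_force: [-0.7, 0.1, -1.0]
width: 0.7
```

Run:
```python
from h import *
p=boxpt(M,-103); print(p)
plan([*p,140],-1,0)
```

```text
[415.6156874  108.59759786]
now [ 365.1 -356.5  143.2] xyaw -1.1 z [ 0.001 -0.001 -1.   ] q [-0.8   0.33  1.92 -0.    0.89  0.79] F [-0.74  0.06 -0.97] w 0.7 t 4.45
 rot(tool) [ 0.0011 -0.0006 -0.0026] deg 0.2  shift before rot [ 0.0412 -0.466   0.0027]  after rot [ 0.0424 -0.4659  0.0032]
```

>>> carry_out --rows '[[[0.0034,-0.0388,0],[0,0,0],1],[[0.0034,-0.0388,0],[0,0,0],1],[[0.0034,-0.0388,0],[0,0,0],1],[[0.0034,-0.0388,0],[0,0,0],1],[[0.0034,-0.0388,0],[0,0,0],1],[[0.0034,-0.0388,0],[0,0,0],1],[[0.0034,-0.0388,0],[0,0,0],1],[[0.0034,-0.0388,0],[0,0,0],1],[[0.0034,-0.0388,0],[0,0,0],1],[[0.0034,-0.0388,0],[0,0,0],1],[[0.0034,-0.0388,0],[0,0,0],1],[[0.0034,-0.0388,0],[0,0,0],1]]'

```text
t: 5.45
ee_pos: [412.5, 110.4, 142.9]
orientation: [-3.141, 0.027, -0.001]
ft_force: [0.3, 0.7, 0.9]
width: 0.5
```

>>> carry_out --rows '[[[0,0,0],[0,0.0875,0],1],[[0,0,0],[0,0.0875,0],1],[[0,0,0],[0,0,0],1]]'

```text
t: 5.7
ee_pos: [408.9, 108.5, 141.6]
orientation: [3.127, -0.023, 0.273]
ft_force: [-0.6, 0.2, -0.5]
width: 0.5
```

Run:
```python
from h import *
p=boxpt(M,-92); print(p)
plan([*p,29],-1,10)
```

```text
[426.61401205 108.40562139]
now [408.9 108.5 141.6] xyaw -0.8 z [ 0.173 -0.003 -0.985] q [ 0.27  0.14  2.21 -0.08  0.63  1.92] F [-0.62  0.17 -0.48] w 0.5 t 5.7
 rot(tool) [0.0005 0.0007 0.003 ] deg 0.2  shift before rot [-0.002  -0.0002  0.114 ]  after rot [-0.0021 -0.0002  0.114 ]
```

>>> carry_out --rows '[[[-0.0004,0,0.0228],[0,0,0],1],[[-0.0004,0,0.0228],[0,0,0],1],[[-0.0004,0,0.0228],[0,0,0],1],[[-0.0004,0,0.0228],[0,0,0],1],[[-0.0004,0,0.0228],[0,0,0],1],[[0,0,0],[0,0,0],1],[[0.002,0,0.0003],[0,0,0],1],[[0.002,0,0.0003],[0,0,0],1]]'

```text
t: 6.37
ee_pos: [435.2, 107.7, 30.8]
orientation: [3.128, -0.028, 0.274]
ft_force: [0.5, -0.2, -0.1]
width: 0.5
```

>>> carry_out --rows '[[[0.002,0,0.0003],[0,0,0],1]]'

```text
t: 6.45
ee_pos: [437.8, 108.0, 31.5]
orientation: [3.128, -0.028, 0.277]
ft_force: [0.1, 0.3, 0.3]
width: 0.1
```

>>> carry_out --rows '[[[0.002,0,0.0003],[0,0,0],1]]'

```text
t: 6.53
ee_pos: [439.7, 108.0, 31.6]
orientation: [3.128, -0.027, 0.278]
ft_force: [-4.3, 0.9, 1.8]
width: 0.3
```

>>> carry_out --rows '[[[0.002,0,0.0003],[0,0,0],1]]'

```text
t: 6.62
ee_pos: [439.9, 107.7, 31.1]
orientation: [3.128, -0.027, 0.273]
ft_force: [-7.6, 1.3, 5.4]
width: 0.3
```

>>> carry_out --rows '[[[0.002,0,0.0003],[0,0,0],1]]'

```text
t: 6.7
ee_pos: [440.9, 107.4, 30.8]
orientation: [3.128, -0.027, 0.27]
ft_force: [-6.5, -0.8, 2.2]
width: 0.7
```

>>> carry_out --rows '[[[0.002,0,0.0003],[0,0,0],1]]'

```text
t: 6.78
ee_pos: [442.7, 107.3, 30.8]
orientation: [3.127, -0.027, 0.269]
ft_force: [-6.0, -0.2, 2.9]
width: 0.3
```

>>> carry_out --rows '[[[0.002,0,0.0003],[0,0,0],1]]'

```text
t: 6.87
ee_pos: [444.7, 107.3, 30.8]
orientation: [3.127, -0.027, 0.269]
ft_force: [-5.4, 0.1, 3.2]
width: 0.3
```

>>> carry_out --rows '[[[0,0,0],[0,0,0],1],[[0,0,0],[0,0,0],1]]'

```text
t: 7.03
ee_pos: [445.4, 107.4, 30.8]
orientation: [3.128, -0.027, 0.271]
ft_force: [-5.5, -1.1, 3.4]
width: 0.3
```

>>> carry_out --rows '[[[0,0,0],[0,0,0],1]]'

```text
t: 7.12
ee_pos: [445.4, 107.4, 30.7]
orientation: [3.128, -0.027, 0.271]
ft_force: [-5.5, -0.5, 3.3]
width: 0.3
```

>>> carry_out --rows '[[[0,0,0],[0,0,0],1]]'

```text
t: 7.2
ee_pos: [445.4, 107.5, 30.7]
orientation: [3.128, -0.027, 0.271]
ft_force: [-5.2, 0.1, 2.8]
width: 0.8
```

>>> carry_out --rows '[[[0,0,0],[0,0,0],1]]'

```text
t: 7.28
ee_pos: [445.5, 107.5, 30.7]
orientation: [3.128, -0.027, 0.272]
ft_force: [-4.2, 0.0, 3.1]
width: -0.1
```

Middle box: about 6 N sliding and about 5 N still pressing back when held, so it's the full one. I'll back off and look again.

>>> carry_out --rows '[[[-0.0125,0,-0.002],[0,0,0],1],[[-0.0125,0,-0.002],[0,0,0],1],[[0,0,-0.03],[0,0,0],1],[[0,0,-0.03],[0,0,0],1],[[0,0,-0.03],[0,0,0],0.6],[[0,0,-0.03],[0,0,0],0.6],[[0,0,0],[0,-0.0875,0],0.6],[[0,0,0],[0,-0.0875,0],0.5],[[0,0,0],[0,0,0],0.5]]'

```text
t: 8.03
ee_pos: [404.3, 109.3, 150.5]
orientation: [-3.14, 0.028, -0.007]
ft_force: [1.2, -0.2, 1.0]
width: 30.3
```

Run:
```python
from h import *
im=imaging.get_image("top")[:,:,::-1].copy(); cv2.imwrite("pics/top2.png",im)
cv2.imwrite("pics/side2.png",imaging.get_image("side")[:,:,::-1])
cv2.imwrite("pics/crop2.png",cv2.resize(im[150:290,170:310],None,fx=4,fy=4,interpolation=cv2.INTER_CUBIC))
plan([470,107,140],-1,0)
```

```text
now [400.7 108.4 148.1] xyaw -1.0 z [ 0.002 -0.    -1.   ] q [ 0.24  0.18  2.11 -0.    0.84  1.83] F [-0.51  0.21 -0.29] w 38.2 t 8.13
 rot(tool) [ 0.0003 -0.0024 -0.0006] deg 0.1  shift before rot [0.0692 0.0001 0.0083]  after rot [0.0693 0.0001 0.0081]
```

View pics/crop2.png

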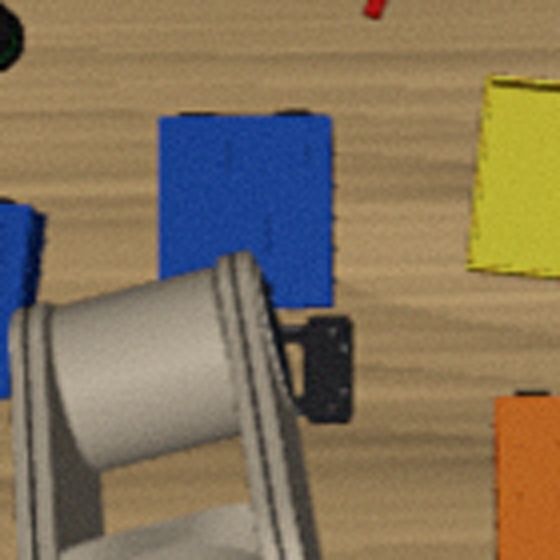

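View pics/side2.png

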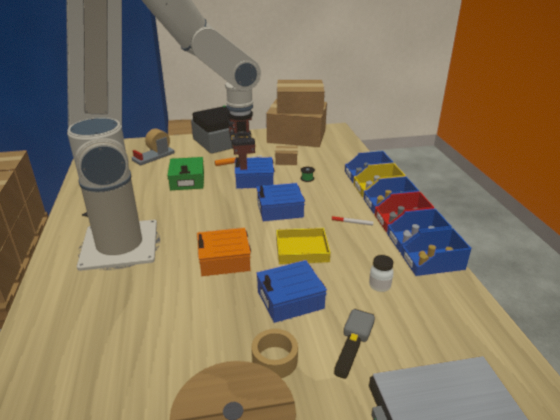

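Run:
```python
from h import *
for f in("top0","top2"):
    im=cv2.imread(f"pics/{f}.png").astype(float)
    s=im[:,:,0]-im[:,:,2]   # blue minus red
    def cross(a):  # subpixel crossings at 30
        out=[]
        for i in range(len(a)-1):
            if (a[i]-30)*(a[i+1]-30)<0: out.append(round(i+(30-a[i])/(a[i+1]-a[i]),2))
        return out
    sm=cv2.GaussianBlur(s,(3,3),0.7)
    rows=[185,190,195,200,205]
    l=[[x+200 for x in cross(sm[r,200:265])] for r in rows]; print(f,"lr",l)
    for u in (216,222,231,240,247): print("  back",u,[x+170 for x in cross(sm[170:190,u])])
    for r,e in zip(rows,l):
        print("   ",[onz("top",(x,r),66)[:2].round(1) for x in (e[0],e[-1])])
    b=[onz("top",(u,cross(sm[170:190,u])[0]+170),66)[:2].round(1) for u in(216,222,231,240,247)]; print(b)
```

```text
top0 lr [[np.float64(209.15), np.float64(252.36)], [np.float64(209.15), np.float64(252.53)], [np.float64(209.22), np.float64(252.4)], [np.float64(209.11), np.float64(252.47)], [np.float64(209.12), np.float64(252.53)]]
  back 216 [np.float64(180.3)]
  back 222 [np.float64(180.25)]
  back 231 [np.float64(180.48)]
  back 240 [np.float64(180.12)]
  back 247 [np.float64(180.11)]
    [array([578. , 170.7]), array([575. ,  42.5])]
    [array([563.1, 170.9]), array([560. ,  42.3])]
    [array([548.1, 170.8]), array([545.1,  43. ])]
    [array([533.3, 171.3]), array([530.1,  43.1])]
    [array([518.4, 171.5]), array([515.2,  43.2])]
[array([591.7, 150.2]), array([591.4, 132.4]), array([590.1, 105.7]), array([590.5,  79. ]), array([590. ,  58.2])]
top2 lr [[np.float64(209.15), np.float64(252.38)], [np.float64(209.15), np.float64(252.43)], [np.float64(209.2), np.float64(252.54)], [np.float64(209.12), np.float64(252.48)], [np.float64(209.12), np.float64(252.56)]]
  back 216 [np.float64(178.34)]
  back 222 [np.float64(178.35)]
  back 231 [np.float64(178.49)]
  back 240 [np.float64(178.17)]
  back 247 [np.float64(178.15)]
    [array([578. , 170.7]), array([575. ,  42.4])]
    [array([563.1, 170.9]), array([560. ,  42.6])]
    [array([548.1, 170.9]), array([545.1,  42.6])]
    [array([533.3, 171.3]), array([530.1,  43. ])]
    [array([518.4, 171.5]), array([515.2,  43.1])]
[array([597.5, 150.1]), array([597.1, 132.3]), array([596. , 105.6]), array([596.4,  78.9]), array([595.9,  58. ])]
```

>>> carry_out --rows '[[[0.0205,0,0],[0,0,0],0.45],[[0.0205,0,0],[0,0,0],0.45],[[0.0205,0,0],[0,0,0],0.45],[[0,0,0.02],[0,0,0],0.45],[[0,0,0.02],[0,0,0],0.45],[[0,0,0],[0,0,0],0.45]]'

```text
t: 8.63
ee_pos: [458.1, 106.7, 104.7]
orientation: [3.139, -0.027, -0.009]
ft_force: [-0.0, -0.6, -0.5]
width: 48.3
```

Run:
```python
from h import *
plan([462.4,108.1,69],-1,0)
im=imaging.get_image("side")[:,:,::-1]
cv2.imwrite("pics/side3.png",cv2.resize(im[100:240,200:340],None,fx=4,fy=4,interpolation=cv2.INTER_CUBIC))
```

```text
now [458.1 106.7 104.7] xyaw -1.0 z [-0.006 -0.002 -1.   ] q [ 0.2   0.34  2.03 -0.    0.78  1.79] F [-0.02 -0.57 -0.5 ] w 48.3 t 8.63
 rot(tool) [0.0021 0.0058 0.0003] deg 0.4  shift before rot [ 0.0045 -0.0015  0.0356]  after rot [ 0.0043 -0.0014  0.0357]
```

View pics/side3.png

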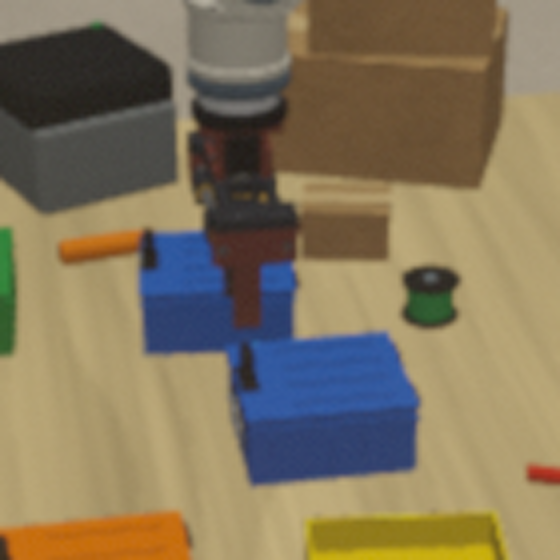

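The side crop shows the fingertips (~(262,181) in full-image pixels) straight above the middle box's tab (~(262,190)). I'll descend now.

>>> carry_out --rows '[[[0.0015,-0.0005,0.011],[0,0,0],0.45],[[0.0015,-0.0005,0.011],[0,0,0],0.45],[[0.0015,-0.0005,0.011],[0,0,0],0.45],[[0,0,0],[0,0,0],0.45]]'

```text
t: 9.02
ee_pos: [465.6, 108.8, 73.5]
orientation: [3.141, -0.027, -0.003]
ft_force: [-0.4, -0.2, -0.1]
width: 48.2
```

>>> carry_out --rows '[[[0,0,0.0025],[0,0,0],1],[[0,0,0],[0,0,0],1],[[0,0,0],[0,0,0],1],[[0,0,0],[0,0,0],1],[[0,0,0],[0,0,0],1]]'

```text
t: 9.43
ee_pos: [466.8, 109.0, 73.1]
orientation: [-3.141, 0.027, -0.001]
ft_force: [-1.6, 0.9, 0.5]
width: 18.8
```

Run:
```python
from h import *
plan([462.4,108.1,69],-1,0)
im=imaging.get_image("side")[:,:,::-1]
cv2.imwrite("pics/side4.png",cv2.resize(im[100:240,200:340],None,fx=4,fy=4,interpolation=cv2.INTER_CUBIC))
```

```text
now [466.8 109.   73.1] xyaw -1.0 z [ 0.001  0.    -1.   ] q [ 0.2   0.41  2.03 -0.    0.71  1.79] F [-1.62  0.91  0.47] w 18.8 t 9.43
 rot(tool) [-0.0001 -0.0007  0.0002] deg 0.0  shift before rot [-0.0044  0.0009  0.0041]  after rot [-0.0044  0.0009  0.0041]
```

View pics/side4.png

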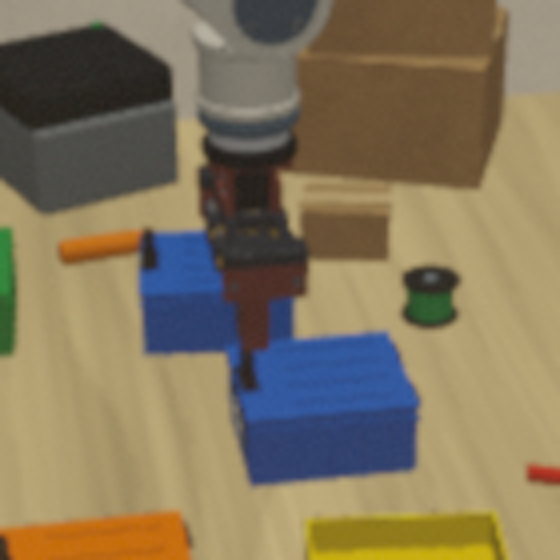

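Run:
```python
from h import *
print("TCP",proj("side",[466.8,109,73.1]),"tab grip",proj("side",[462.4,108.1,84]),"tab top",proj("side",[462.4,108.1,96]), proj("side",[462.4,108.1,66]))
o=readout.get_obs();print(o['width'],o['ft_force'],o['t'])
im=imaging.get_image("side")[:,:,::-1]
cv2.imwrite("pics/side5.png",cv2.resize(im[150:220,230:310],None,fx=8,fy=8,interpolation=cv2.INTER_CUBIC))
o=readout.get_obs();print(o['width'],o['ee_pos'],o['ft_force'],o['t'])
```

```text
TCP [262.79135416 192.30538656] tab grip [261.47120667 189.71457928] tab top [261.40284763 186.55784216] [261.57273326 194.40260667]
14.382235974310149 [ 0.82164784 -1.35241685  0.0593361 ] 9.4833
10.538939530905987 [466.73245562 108.9786629   73.06966856] [-0.20801398  0.24906246  0.30659875] 9.5333
```

View pics/side5.png

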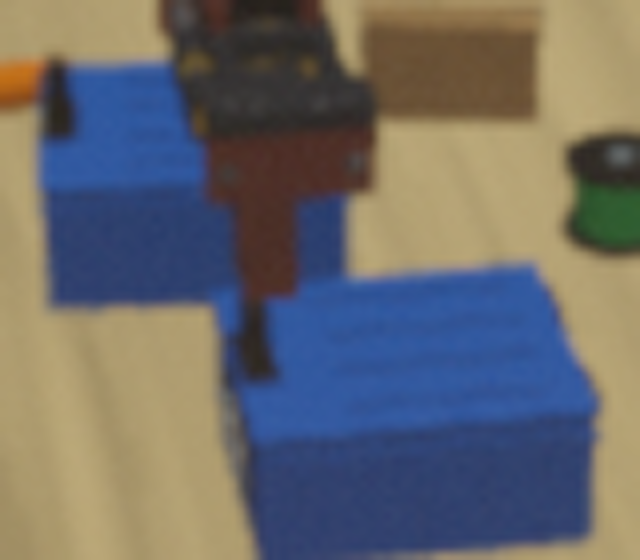

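Run:
```python
from h import *
for uv in [(263.5,187),(262.2,187.5),(263,197)]:
    o,d=ray("side",uv)
    for y in (80,96,104,109,130):
        P=o+d*(y-o[1])/d[1]; print(uv,P.round(1))
for p in [(462.4,96,96),(462.4,120,96),(462.4,96,66)]: print(p,proj("side",p))
im=imaging.get_image("top")[:,:,::-1].copy()
cv2.imwrite("pics/top3.png",cv2.resize(im[150:290,170:310],None,fx=4,fy=4,interpolation=cv2.INTER_CUBIC))
```

```text
(263.5, 187) [465.1  80.  109.4]
(263.5, 187) [467.5  96.  100.4]
(263.5, 187) [468.8 104.   95.9]
(263.5, 187) [469.5 109.   93.1]
(263.5, 187) [472.8 130.   81.3]
(262.2, 187.5) [460.8  80.  108. ]
(262.2, 187.5) [463.2  96.   99. ]
(262.2, 187.5) [464.4 104.   94.5]
(262.2, 187.5) [465.1 109.   91.6]
(262.2, 187.5) [468.3 130.   79.8]
(263, 197) [462.8  80.   72. ]
(263, 197) [465.2  96.   62.6]
(263, 197) [466.4 104.   57.8]
(263, 197) [467.2 109.   54.9]
(263, 197) [470.4 130.   42.5]
(462.4, 96, 96) [261.97970541 188.31350748]
(462.4, 120, 96) [260.84283435 184.85344134]
(462.4, 96, 66) [262.14492894 196.1918008 ]
```

View pics/top3.png

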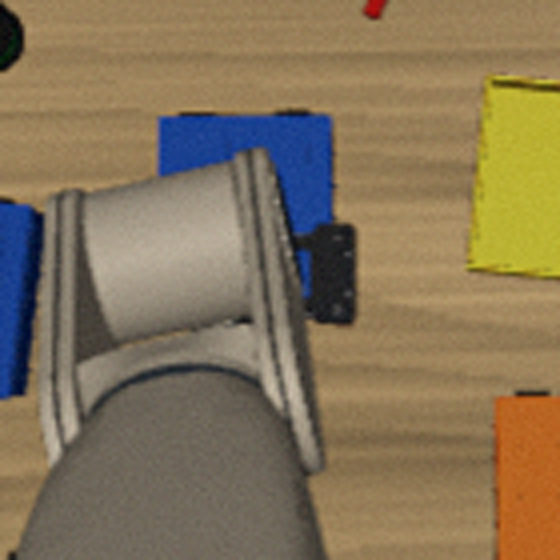

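Run:
```python
from h import *
print("side1 TCP",proj("side",[356,-356.1,76.7]))
print("side2 TCP closedish w~36", proj("side",[400.7,108.4,148.1]), "near finger outer", proj("side",[400.7,108.4-19-13,148.1]))
print("side3 near outer/inner", proj("side",[462,108-24-13,104.7]),proj("side",[462,108-24,104.7]))
a=cv2.imread("pics/side1.png"); b=cv2.imread("pics/side2.png")
A=cv2.resize(a[230:300,210:280],(560,560),interpolation=cv2.INTER_CUBIC);B=cv2.resize(b[120:190,205:275],(560,560),interpolation=cv2.INTER_CUBIC)
cv2.imwrite("pics/tips.png",cv2.resize(np.hstack([A,B]),(800,400)))
```

```text
side1 TCP [248.49175834 287.05684246]
side2 TCP closedish w~36 [242.25064507 174.1767581 ] near finger outer [243.48488741 178.76031177]
side3 near outer/inner [263.02833705 189.69101259] [262.3910302  187.76431764]
```

View pics/tips.png

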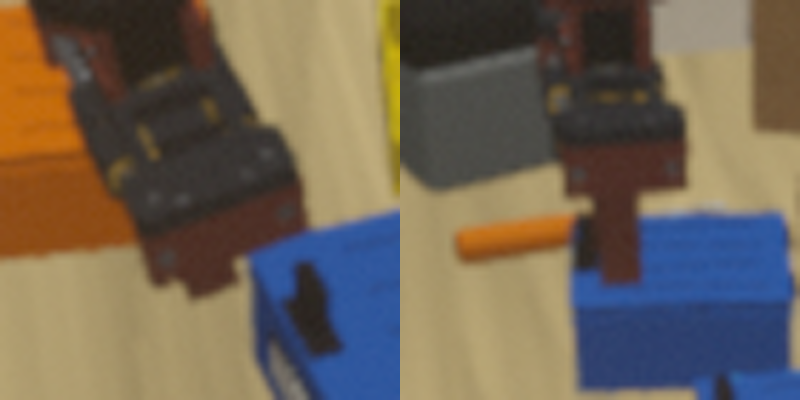

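Run:
```python
from h import *
def draw(f,p,Rm,x0,y0,s,w,off=0):
    im=cv2.imread(f); im=cv2.resize(im[y0:y0+80,x0:x0+80],None,fx=5,fy=5,interpolation=cv2.INTER_CUBIC)
    def pt(q): 
        u=proj("side",np.array(p)+Rm.apply(q)); return tuple(int(v) for v in ((u-[x0,y0])*5+2))
    for sy in(-1,1):
        c=[pt((sx*37.5,sy*89,-80+off)) for sx in(-1,1)]; cv2.line(im,c[0],c[1],(0,255,0),1)
    for sx in(-1,1): cv2.line(im,pt((sx*37.5,-89,-80)),pt((sx*37.5,89,-80)),(0,255,0),1)
    for sy in(-1,1):
        for a,b in (((-10,0),(10,0)),((-10,0),(-10,-60)),((10,0),(10,-60))):
            cv2.line(im,pt((a[0],sy*w/2,a[1])),pt((b[0],sy*w/2,b[1])),(255,0,255) if sy>0 else (255,255,0),1)
    return im
A=draw("pics/side1.png",[356,-356.1,76.7],targetR(10.5,10),205,215,5,0.5)
B=draw("pics/side2.png",[401,108.4,148.3],targetR(-1,0),205,110,5,36)
cv2.imwrite("pics/ov.png",np.hstack([A,B]))
```

```text
(no output)
```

View pics/ov.png

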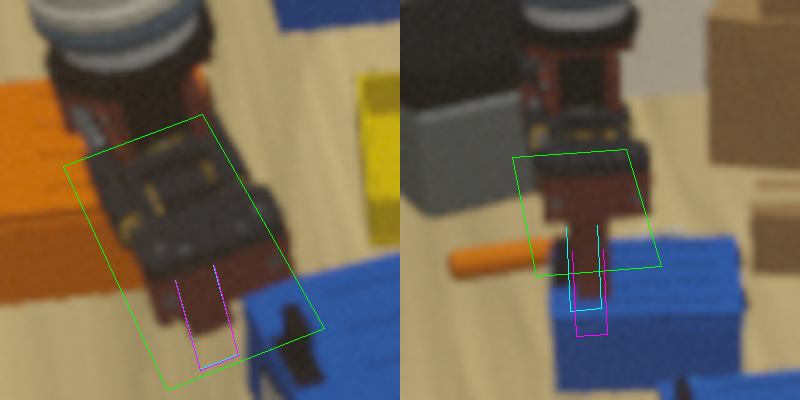

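The fingers closed to under 11 mm, so they missed the 24 mm tab. In the side view the tips show about 7 px (roughly 20–25 mm) higher than the read TCP projects, while the tab agrees with its projection. I'll reopen and feel downward in small steps.

>>> carry_out --rows '[[[-0.0022,0.0005,0],[0,0,0],0.45],[[-0.0022,0.0004,0],[0,0,0],0.45],[[0,0,0],[0,0,0],0.45],[[0,0,0],[0,0,0],0.45],[[0,0,0],[0,0,0],0.45],[[0,0,0],[0,0,0],0.45],[[0,0,0],[0,0,0],0.45]]'

```text
t: 10.17
ee_pos: [462.2, 108.1, 72.8]
orientation: [-3.141, 0.027, -0.0]
ft_force: [-0.3, -0.4, -0.7]
width: 47.7
```

Run:
```python
from h import *
plan([462.4,108.1,69],-1,0)
im=imaging.get_image("side")[:,:,::-1]
cv2.imwrite("pics/side6.png",cv2.resize(im[150:220,230:310],None,fx=8,fy=8,interpolation=cv2.INTER_CUBIC))
```

```text
now [462.2 108.1  72.8] xyaw -1.0 z [ 0.  0. -1.] q [0.2  0.4  2.04 0.   0.7  1.79] F [-0.29 -0.42 -0.65] w 47.7 t 10.17
 rot(tool) [-0.     -0.0001  0.0003] deg 0.0  shift before rot [0.0002 0.     0.0038]  after rot [0.0002 0.     0.0038]
```

View pics/side6.png

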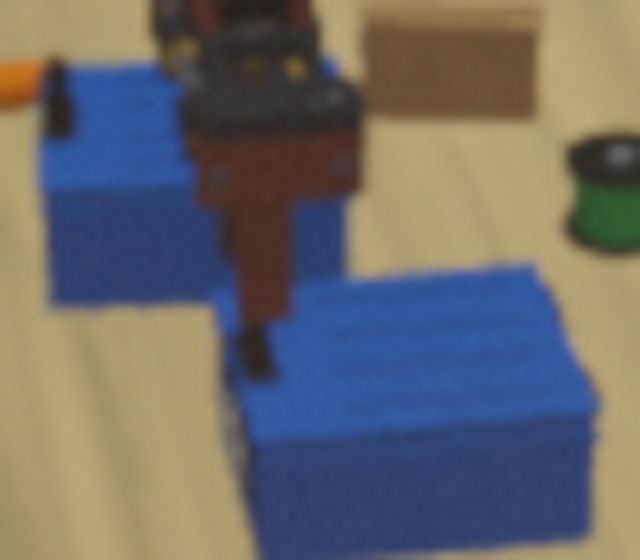

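>>> carry_out --rows '[[[0,0,0.005],[0,0,0],0.45],[[0,0,0.005],[0,0,0],0.45],[[0,0,0],[0,0,0],0.45]]'

```text
t: 10.47
ee_pos: [461.4, 108.0, 61.7]
orientation: [3.141, -0.027, -0.002]
ft_force: [0.1, -0.4, -0.1]
width: 48.2
```

>>> carry_out --rows '[[[0,0,0.004],[0,0,0],0.45],[[0,0,0],[0,0,0],0.45]]'

```text
t: 10.63
ee_pos: [461.7, 108.0, 58.0]
orientation: [3.141, -0.027, -0.002]
ft_force: [-0.7, -0.1, 0.4]
width: 48.2
```

>>> carry_out --rows '[[[0,0,0.004],[0,0,0],0.45],[[0,0,0],[0,0,0],0.45]]'

```text
t: 10.8
ee_pos: [461.8, 108.1, 54.2]
orientation: [3.141, -0.027, -0.001]
ft_force: [-0.2, -0.1, -0.2]
width: 48.2
```

Reading 54 mm, 12 mm below the lid top, with no contact force confirms that the fingers end higher than the readout says. Checking the picture.

Run:
```python
from h import *
im=imaging.get_image("side")[:,:,::-1]
cv2.imwrite("pics/side7.png",cv2.resize(im[150:220,230:310],None,fx=8,fy=8,interpolation=cv2.INTER_CUBIC))
```

```text
(no output)
```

View pics/side7.png

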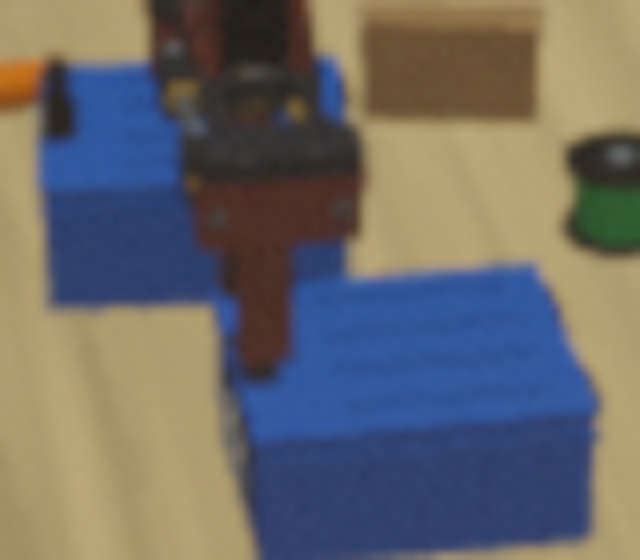

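>>> carry_out --rows '[[[0,0,0.003],[0,0,0],0.45],[[0,0,0],[0,0,0],0.45]]'

```text
t: 11.02
ee_pos: [461.9, 108.1, 51.4]
orientation: [3.141, -0.027, -0.0]
ft_force: [0.2, -1.1, -0.1]
width: 48.3
```

>>> carry_out --rows '[[[0,0,0.003],[0,0,0],0.45],[[0,0,0],[0,0,0],0.45]]'

```text
t: 11.18
ee_pos: [461.9, 108.1, 48.4]
orientation: [3.141, -0.027, -0.001]
ft_force: [-0.2, -0.1, 0.2]
width: 48.6
```

>>> carry_out --rows '[[[0,0,0.002],[0,0,0],0.45],[[0,0,0],[0,0,0],0.45]]'

```text
t: 11.35
ee_pos: [461.9, 108.1, 46.5]
orientation: [3.141, -0.027, -0.001]
ft_force: [0.5, -0.2, -0.1]
width: 48.3
```

>>> carry_out --rows '[[[0,0,0.002],[0,0,0],0.45],[[0,0,0],[0,0,0],0.45]]'

```text
t: 11.52
ee_pos: [462.0, 108.1, 44.5]
orientation: [3.141, -0.027, -0.0]
ft_force: [0.2, -1.3, -0.3]
width: 48.4
```

>>> carry_out --rows '[[[0,0,0],[0,0,0],1],[[0,0,0],[0,0,0],1],[[0,0,0],[0,0,0],1],[[0,0,0],[0,0,0],1],[[0,0,0],[0,0,0],1],[[0,0,0],[0,0,0],1],[[0,0,0],[0,0,0],1]]'

```text
t: 12.1
ee_pos: [462.2, 108.2, 44.8]
orientation: [-3.141, 0.027, -0.0]
ft_force: [-0.1, 0.3, 0.1]
width: 23.9
```

Run:
```python
from h import *
print({k:np.round(v,2) for k,v in readout.get_obs().items()})
im=imaging.get_image("side")[:,:,::-1]
cv2.imwrite("pics/side8.png",cv2.resize(im[150:220,230:310],None,fx=8,fy=8,interpolation=cv2.INTER_CUBIC))
```

```text
{'t': np.float64(12.1), 'qpos': array([0.2 , 0.45, 2.05, 0.  , 0.64, 1.79]), 'qvel': array([ 0., -0.,  0.,  0.,  0.,  0.]), 'joint_torque': array([-3.700e-01, -4.463e+01, -1.583e+01, -4.000e-02, -9.000e-02,
        9.000e-02]), 'ee_pos': array([462.16, 108.16,  44.83]), 'orientation': array([-3.14,  0.03, -0.  ]), 'ft_force': array([-0.15,  0.27,  0.13]), 'moment': array([0.13, 0.02, 0.07]), 'width': np.float64(23.9)}
```

View pics/side8.png

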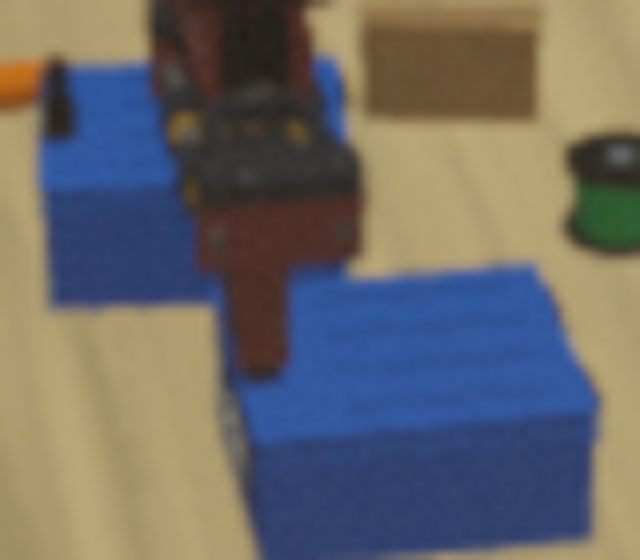

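Width 23.9 mm: the tab is gripped. The fingers end about 24.5 mm above the read z with the tool pointing down. Next I'll work out the arc about the hinge.

Run:
```python
import numpy as np
th=np.linspace(0,1.76,25); p=np.c_[-132*np.cos(th)+25*np.sin(th),132*np.sin(th)+25*np.cos(th)]
d=np.diff(p,axis=0)/1000
print([[round(a,4),0,round(-b,4)] for a,b in d])
```

```text
[[np.float64(0.0022), 0, np.float64(-0.0096)], [np.float64(0.0029), 0, np.float64(-0.0094)], [np.float64(0.0036), 0, np.float64(-0.0092)], [np.float64(0.0042), 0, np.float64(-0.0089)], [np.float64(0.0049), 0, np.float64(-0.0086)], [np.float64(0.0055), 0, np.float64(-0.0082)], [np.float64(0.0061), 0, np.float64(-0.0078)], [np.float64(0.0066), 0, np.float64(-0.0073)], [np.float64(0.0071), 0, np.float64(-0.0068)], [np.float64(0.0076), 0, np.float64(-0.0062)], [np.float64(0.0081), 0, np.float64(-0.0057)], [np.float64(0.0084), 0, np.float64(-0.0051)], [np.float64(0.0088), 0, np.float64(-0.0044)], [np.float64(0.0091), 0, np.float64(-0.0038)], [np.float64(0.0093), 0, np.float64(-0.0031)], [np.float64(0.0096), 0, np.float64(-0.0024)], [np.float64(0.0097), 0, np.float64(-0.0017)], [np.float64(0.0098), 0, np.float64(-0.001)], [np.float64(0.0098), 0, np.float64(-0.0003)], [np.float64(0.0098), 0, np.float64(0.0005)], [np.float64(0.0098), 0, np.float64(0.0012)], [np.float64(0.0097), 0, np.float64(0.0019)], [np.float64(0.0095), 0, np.float64(0.0026)], [np.float64(0.0093), 0, np.float64(0.0033)]]
```

>>> carry_out --rows '[[[0.0022,0,-0.0096],[0,0,0],1],[[0.0029,0,-0.0094],[0,0,0],1],[[0.0036,0,-0.0092],[0,0,0],1],[[0.0042,0,-0.0089],[0,0,0],1],[[0,0,0],[0,0,0],1],[[0,0,0],[0,0,0],1]]'

```text
t: 12.65
ee_pos: [476.0, 108.0, 82.9]
orientation: [-3.141, 0.027, -0.004]
ft_force: [-0.1, 1.8, 0.6]
width: 24.1
```

Run:
```python
from h import *
im=imaging.get_image("side")[:,:,::-1]
cv2.imwrite("pics/side9.png",cv2.resize(im[120:220,230:330],None,fx=5,fy=5,interpolation=cv2.INTER_CUBIC))
print(readout.get_obs()['width'])
```

```text
23.213613850479817
```

View pics/side9.png

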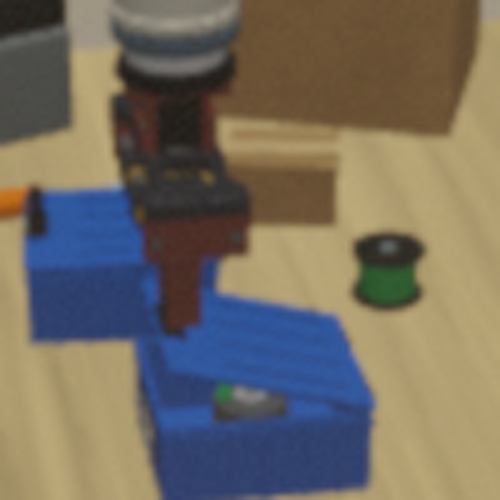

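The lid is rising with the tab held and the transformer can be seen inside. I'll continue the arc.

>>> carry_out --rows '[[[0.0049,0,-0.0086],[0,0,0],1],[[0.0055,0,-0.0082],[0,0,0],1],[[0.0061,0,-0.0078],[0,0,0],1],[[0.0066,0,-0.0073],[0,0,0],1],[[0.0071,0,-0.0068],[0,0,0],1],[[0.0076,0,-0.0062],[0,0,0],1],[[0.0081,0,-0.0057],[0,0,0],1],[[0.0084,0,-0.0051],[0,0,0],1],[[0,0,0],[0,0,0],1]]'

```text
t: 13.45
ee_pos: [531.5, 106.9, 138.9]
orientation: [-3.141, 0.027, -0.003]
ft_force: [-1.5, -0.4, -0.1]
width: 24.1
```

>>> carry_out --rows '[[[0.0088,0,-0.0044],[0,0,0],1],[[0.0091,0,-0.0038],[0,0,0],1],[[0.0093,0,-0.0031],[0,0,0],1],[[0.0096,0,-0.0024],[0,0,0],1],[[0.0097,0,-0.0017],[0,0,0],1],[[0.0098,0,-0.001],[0,0,0],1],[[0,0,0],[0,0,0],1]]'

```text
t: 14.03
ee_pos: [588.0, 106.0, 154.3]
orientation: [-3.141, 0.027, -0.003]
ft_force: [-1.9, -0.0, 4.1]
width: 23.6
```

Run:
```python
from h import *
im=imaging.get_image("side")[:,:,::-1]
cv2.imwrite("pics/side10.png",cv2.resize(im[120:220,230:330],None,fx=5,fy=5,interpolation=cv2.INTER_CUBIC))
plan([627,106,145],-1)
```

```text
now [587.1 106.  154.3] xyaw -1.0 z [ 0.001  0.    -1.   ] q [ 0.16  0.43  1.73 -0.    0.98  1.75] F [-0.58  0.02  2.22] w 23.4 t 14.08
 rot(tool) [-0.0002 -0.0015 -0.    ] deg 0.1  shift before rot [ 0.0399 -0.0007  0.0093]  after rot [ 0.0399 -0.0007  0.0093]
```

View pics/side10.png

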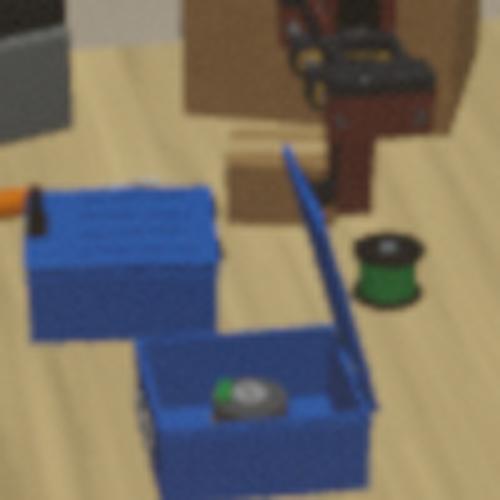

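>>> carry_out --rows '[[[0.0098,0,-0.0003],[0,0,0],1],[[0.0098,0,0.0005],[0,0,0],1],[[0.0098,0,0.0012],[0,0,0],1],[[0.0097,0,0.0019],[0,0,0],1],[[0.0095,0,0.0026],[0,0,0],1],[[0.0093,0,0.0033],[0,0,0],1],[[0.0092,0,0.004],[0,0,0],1],[[0,0,0],[0,0,0],1]]'

```text
t: 14.75
ee_pos: [655.5, 105.0, 140.5]
orientation: [-3.141, 0.027, -0.005]
ft_force: [2.5, 1.3, 6.8]
width: 23.4
```

Run:
```python
from h import *
im=imaging.get_image("side")[:,:,::-1]
cv2.imwrite("pics/side11.png",cv2.resize(im[120:220,230:330],None,fx=5,fy=5,interpolation=cv2.INTER_CUBIC))
plan([627,106,145],-1)
```

```text
now [654.9 105.  140.8] xyaw -1.0 z [ 0.003  0.    -1.   ] q [0.14 0.54 1.58 0.   1.02 1.73] F [1.97 1.77 6.09] w 23.5 t 14.8
 rot(tool) [-0.0005 -0.0027  0.    ] deg 0.2  shift before rot [-0.0279 -0.0006 -0.0043]  after rot [-0.028  -0.0006 -0.0042]
```

View pics/side11.png

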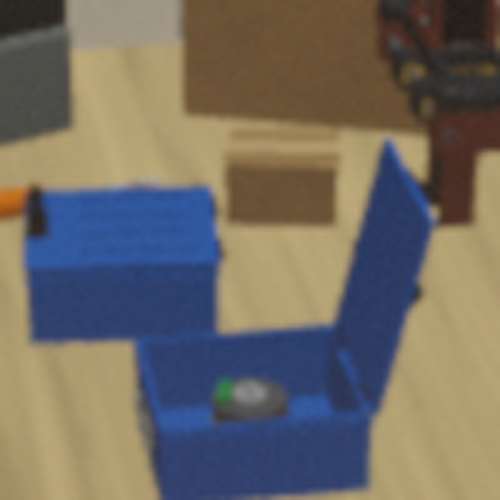

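The lid is past vertical (~105°). I'll release, move away behind the tab, then go up.

>>> carry_out --rows '[[[0,0,0],[0,0,0],0.5],[[0,0,0],[0,0,0],0.4],[[0.003,0,0],[0,0,0],0.4],[[0.008,0,0],[0,0,0],0.4],[[0.012,0,0],[0,0,0],0.4],[[0.015,0,0],[0,0,0],0.3],[[0.015,0,-0.01],[0,0,0],0.3],[[0,0,-0.03],[0,0,0],0.3],[[0,0,-0.03],[0,0,0],0.3],[[0,0,-0.02],[0,0,0],0.3],[[0,0,0],[0,0,0],0.3]]'

```text
t: 15.72
ee_pos: [709.0, 104.1, 236.1]
orientation: [-3.14, 0.027, -0.013]
ft_force: [1.2, 0.1, 0.8]
width: 61.6
```

Run:
```python
from h import *
for n in("side","top"):
    im=imaging.get_image(n)[:,:,::-1]; cv2.imwrite(f"pics/{n}12.png",im)
    x,y=(230,120) if n=="side" else (180,150)
    cv2.imwrite(f"pics/{n}12c.png",cv2.resize(im[y:y+100,x:x+100],None,fx=5,fy=5,interpolation=cv2.INTER_CUBIC))
plan([524,107,230],-1)
```

```text
now [706.2 103.8 231.2] xyaw -1.0 z [ 0.001  0.    -1.   ] q [ 0.13  0.52  1.38 -0.    1.24  1.72] F [-0.29  0.38 -0.52] w 61.5 t 15.82
 rot(tool) [-0.0001 -0.0013  0.0001] deg 0.1  shift before rot [-0.1823 -0.      0.0009]  after rot [-0.1822  0.      0.0012]
```

View pics/side12c.png

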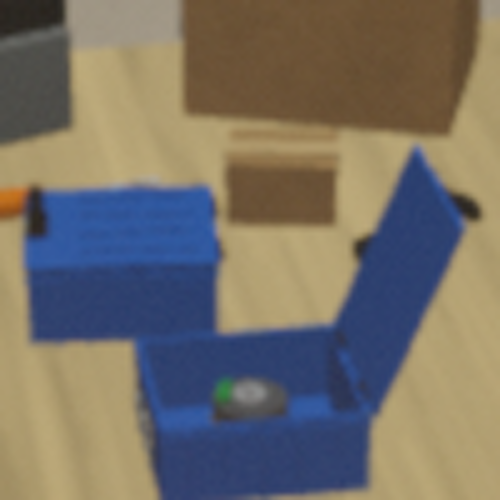

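View pics/top12.png

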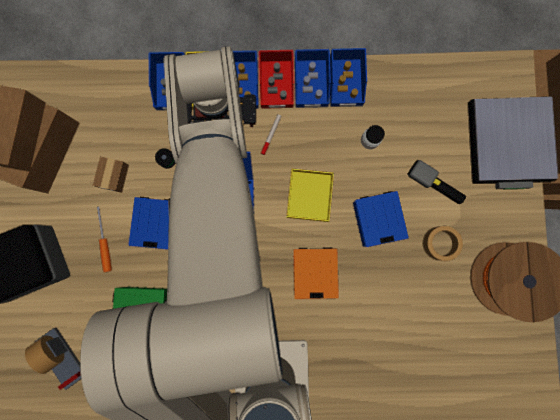

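Run:
```python
from h import *
im=cv2.imread("pics/side12.png"); hsv=cv2.cvtColor(im,cv2.COLOR_BGR2HSV)
c=im[186:212,262:300]; cv2.imwrite("pics/can.png",cv2.resize(c,None,fx=16,fy=16,interpolation=cv2.INTER_CUBIC))
m=(hsv[:,:,1]<110).astype(np.uint8); w=np.zeros_like(m); w[190:206,268:292]=1; m*=w
ys,xs=np.nonzero(m); print(xs.min(),xs.max(),ys.min(),ys.max(),xs.mean(),ys.mean())
for u,v in((280,199.6),(280,201)): print(onz("side",(u,v),44).round(1))
print(proj("side",[524.4,107,44]),proj("side",[498.4,107,44]),proj("side",[550.4,107,44]),proj("side",[524.4,81,44]),proj("side",[524.4,133,44]))
# box top-rim corners check
B=((524.4,107.1),-1)
for x,y in((-70,-62),(70,-62),(-70,62),(70,62)): print(x,y,proj("side",[*boxpt(B,x,y),60]).round(1))
```

```text
272 287 195 204 279.6814159292035 199.46902654867256
[523.6  99.5  44. ]
[521.8  90.4  44. ]
[279.82332418 198.46482264] [272.26789206 199.19875838] [287.34269668 197.73440541] [281.30073848 202.3465429 ] [278.38592911 194.6882668 ]
-70 -62 [261.8 205.6]
70 -62 [304.1 201.9]
-70 62 [256.8 187.3]
70 62 [296.5 183.9]
```

View pics/can.png

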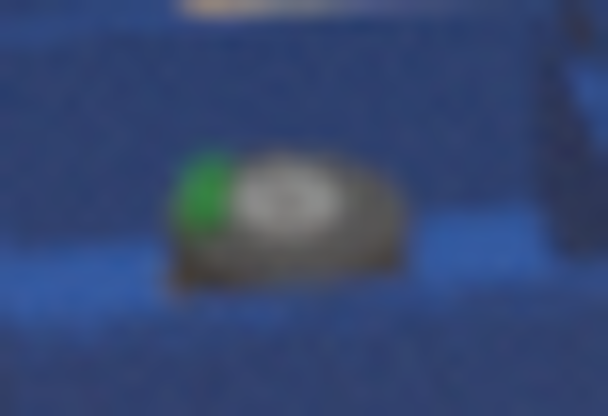

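The lid rests at its stop. The can sits at about (524, 106), with its ellipse edges at u=272.3 and 287.5, exactly as projected for the box centre. I'll move over it with the fingers open to ~70 mm.

>>> carry_out --rows '[[[-0.0304,0,0],[0,0,0],0.2],[[-0.0304,0,0],[0,0,0],0.2],[[-0.0304,0,0],[0,0,0],0.2],[[-0.0304,0,0],[0,0,0],0.2],[[-0.0304,0,0],[0,0,0],0.2],[[-0.0304,0,0],[0,0,0],0.2],[[0,0,0.03],[0,0,0],0.2],[[0,0,0.03],[0,0,0],0.2],[[0,0,0.03],[0,0,0],0.2],[[0,0,0.03],[0,0,0],0.2],[[0,0,0.03],[0,0,0],0.2],[[0,0,0],[0,0,0],0.2]]'

```text
t: 16.82
ee_pos: [517.8, 106.0, 74.4]
orientation: [3.139, -0.027, -0.019]
ft_force: [-0.7, -0.7, 0.4]
width: 69.9
```

>>> carry_out --rows '[[[0,0,0],[0,0,0],0.2]]'

```text
t: 16.9
ee_pos: [521.0, 106.6, 78.6]
orientation: [3.14, -0.027, -0.009]
ft_force: [-0.5, 0.2, 0.5]
width: 70.6
```

Run:
```python
from h import *
im=imaging.get_image("side")[:,:,::-1]
cv2.imwrite("pics/side13.png",cv2.resize(im[120:220,230:330],None,fx=5,fy=5,interpolation=cv2.INTER_CUBIC))
plan([524.4,107.1,-14],-1)
```

```text
now [522.7 106.9  80.3] xyaw -1.0 z [-0.002 -0.    -1.   ] q [0.18 0.46 1.91 0.   0.78 1.77] F [ 0.56  0.43 -0.1 ] w 69.8 t 16.95
 rot(tool) [0.0004 0.0023 0.0002] deg 0.1  shift before rot [ 0.0019 -0.0003  0.0943]  after rot [ 0.0017 -0.0002  0.0943]
```

View pics/side13.png

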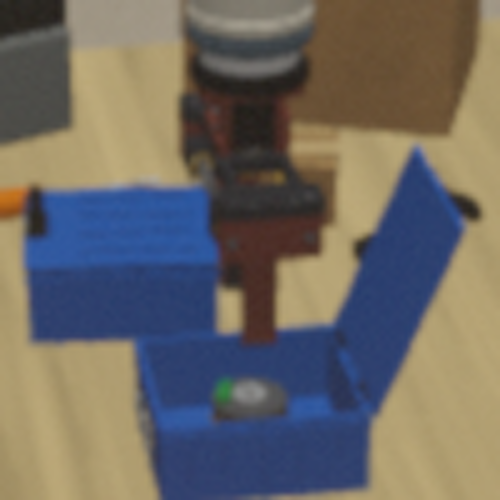

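Run:
```python
from h import *
for z in (98,105,112): print(z,proj("side",[523.5,72,z]),proj("side",[523.5,60,z]))
```

```text
98 [281.61247261 189.58579734] [282.32675879 191.37257611]
105 [281.61992554 187.71264594] [282.3359765 189.4912797]
112 [281.62741271 185.8305462 ] [282.34523705 187.60093548]
```

>>> carry_out --rows '[[[0.0005,0,0.02],[0,0,0],0.2],[[0.0005,0,0.02],[0,0,0],0.2],[[0,0,0.015],[0,0,0],0.2],[[0,0,0],[0,0,0],0.2],[[0,0,0],[0,0,0],0.2]]'

```text
t: 17.37
ee_pos: [525.0, 107.2, 26.9]
orientation: [-3.141, 0.027, -0.001]
ft_force: [0.2, -0.1, 1.6]
width: 70.4
```

Run:
```python
from h import *
im=imaging.get_image("side")[:,:,::-1]
cv2.imwrite("pics/side14.png",cv2.resize(im[140:220,240:320],None,fx=7,fy=7,interpolation=cv2.INTER_CUBIC))
plan([524.4,107.1,-14],-1)
```

```text
now [525.5 107.3  27.4] xyaw -1.0 z [ 0.002  0.    -1.   ] q [ 0.18  0.55  1.92 -0.    0.67  1.77] F [ 1.03 -0.98  0.54] w 70.3 t 17.42
 rot(tool) [-0.0004 -0.0021  0.0003] deg 0.1  shift before rot [-0.0012  0.0002  0.0414]  after rot [-0.0011  0.0002  0.0414]
```

View pics/side14.png

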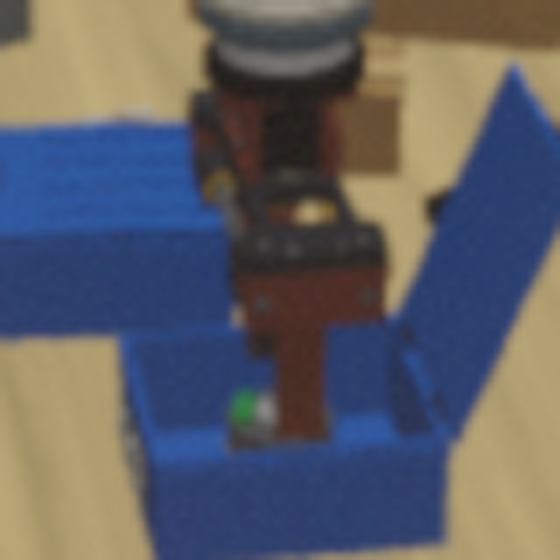

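>>> carry_out --rows '[[[-0.0004,0,0.01],[0,0,0],0.2],[[-0.0004,0,0.01],[0,0,0],0.2],[[0,0,0.008],[0,0,0],0.2],[[0,0,0],[0,0,0],0.2]]'

```text
t: 17.75
ee_pos: [522.3, 106.8, -3.8]
orientation: [3.141, -0.027, -0.004]
ft_force: [-0.3, -0.5, -0.0]
width: 70.1
```

>>> carry_out --rows '[[[0,0,0.005],[0,0,0],0.2],[[0,0,0],[0,0,0],0.2]]'

```text
t: 17.92
ee_pos: [523.0, 107.0, -8.1]
orientation: [3.141, -0.027, -0.002]
ft_force: [-0.4, -0.7, -0.8]
width: 70.2
```

>>> carry_out --rows '[[[0,0,0.003],[0,0,0],0.2],[[0,0,0],[0,0,0],0.2]]'

```text
t: 18.08
ee_pos: [523.4, 107.0, -10.6]
orientation: [3.141, -0.027, -0.001]
ft_force: [0.0, -0.3, -0.4]
width: 70.0
```

>>> carry_out --rows '[[[0,0,0.003],[0,0,0],0.2],[[0,0,0],[0,0,0],0.2]]'

```text
t: 18.25
ee_pos: [523.4, 107.0, -13.5]
orientation: [3.141, -0.027, -0.0]
ft_force: [-0.5, 0.4, -0.0]
width: 70.1
```

>>> carry_out --rows '[[[0,0,0],[0,0,0],0.6],[[0,0,0],[0,0,0],1],[[0,0,0],[0,0,0],1],[[0,0,0],[0,0,0],1],[[0,0,0],[0,0,0],1],[[0,0,0],[0,0,0],1]]'

```text
t: 18.75
ee_pos: [523.6, 107.0, -13.1]
orientation: [-3.141, 0.027, -0.0]
ft_force: [-0.1, -0.4, 0.5]
width: 51.0
```

Run:
```python
from h import *
im=imaging.get_image("side")[:,:,::-1]
cv2.imwrite("pics/side15.png",cv2.resize(im[140:220,240:320],None,fx=7,fy=7,interpolation=cv2.INTER_CUBIC))
plan([524.4,107.1,200],-1)
```

```text
now [523.6 107.  -13.1] xyaw -1.0 z [ 0.  0. -1.] q [ 0.18  0.62  1.93 -0.    0.59  1.77] F [ 0.58 -0.73  1.88] w 51.2 t 18.8
 rot(tool) [-0.     -0.0002  0.0003] deg 0.0  shift before rot [ 9.000e-04 -1.000e-04 -2.131e-01]  after rot [ 8.000e-04 -1.000e-04 -2.131e-01]
```

View pics/side15.png

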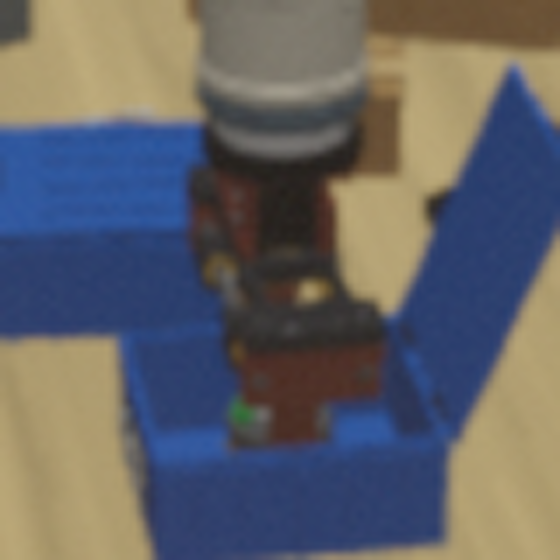

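Width is ~51 mm against a 52 mm can, so the transformer is gripped. Lifting straight up.

>>> carry_out --rows '[[[0,0,-0.008],[0,0,0],1],[[0,0,-0.012],[0,0,0],1],[[0,0,-0.015],[0,0,0],1],[[0,0,0],[0,0,0],1]]'

```text
t: 19.13
ee_pos: [525.0, 107.4, 24.3]
orientation: [-3.141, 0.027, -0.005]
ft_force: [0.5, -0.8, -4.7]
width: 51.3
```

>>> carry_out --rows '[[[0,0,-0.015],[0,0,0],1],[[0,0,-0.02],[0,0,0],1],[[0,0,-0.02],[0,0,0],1],[[0,0,-0.02],[0,0,0],1],[[0,0,-0.02],[0,0,0],1],[[0,0,-0.02],[0,0,0],1],[[0,0,0],[0,0,0],1]]'

```text
t: 19.72
ee_pos: [525.7, 107.5, 140.1]
orientation: [-3.14, 0.027, -0.009]
ft_force: [1.0, 0.2, -5.2]
width: 51.3
```

Run:
```python
from h import *
im=imaging.get_image("side")[:,:,::-1]
cv2.imwrite("pics/side16.png",im)
plan([545.8,-129.8,130],-1)
plan([545.8,-129.8,130],-7)
```

```text
now [524.7 107.3 138.3] xyaw -1.0 z [ 0.004  0.001 -1.   ] q [0.18 0.37 1.87 0.   0.9  1.77] F [ 0.83 -0.46 -5.97] w 51.2 t 19.77
 rot(tool) [-0.0008 -0.004   0.0003] deg 0.2  shift before rot [0.0251 0.2367 0.0082]  after rot [0.0252 0.2367 0.0083]
now [524.7 107.3 138.3] xyaw -1.0 z [ 0.004  0.001 -1.   ] q [0.18 0.37 1.87 0.   0.9  1.77] F [ 0.83 -0.46 -5.97] w 51.2 t 19.77
 rot(tool) [-0.001 -0.004  0.105] deg 6.0  shift before rot [0.0251 0.2367 0.0082]  after rot [0.0498 0.2328 0.0083]
```

View pics/side16.png

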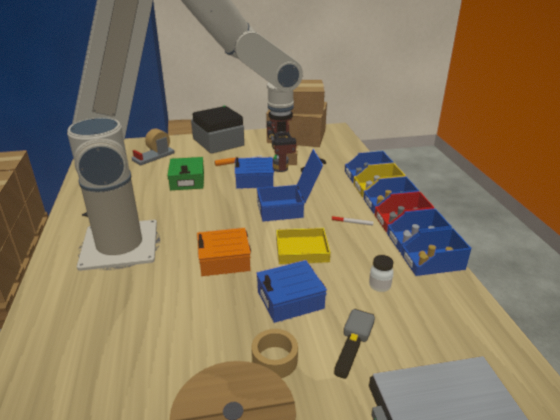

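>>> carry_out --rows '[[[0.0031,0.0296,0],[0,0,0],1],[[0.0031,0.0296,0],[0,0,0],1],[[0.0031,0.0296,0],[0,0,0],1],[[0.0031,0.0296,0],[0,0,0],1],[[0.0031,0.0296,0],[0,0,0],1],[[0.0031,0.0296,0],[0,0,0],1],[[0.0031,0.0296,0],[0,0,0],1],[[0.0031,0.0296,0],[0,0,0],1],[[0,0,0.02],[0,0,0],1],[[0,0,0.02],[0,0,0],1],[[0,0,0],[0,0,0],1],[[0,0,0],[0,0,0],1]]'

```text
t: 20.77
ee_pos: [542.0, -129.7, 94.5]
orientation: [-3.14, 0.027, 0.008]
ft_force: [0.2, 0.2, -6.4]
width: 51.6
```

Run:
```python
from h import *
print(proj("side",[545.8,-129.8,35]))
for n in("side","top"):
    im=imaging.get_image(n)[:,:,::-1]; 
    x,y=(230,170) if n=="side" else (180,140)
    cv2.imwrite(f"pics/{n}17.png",cv2.resize(im[y:y+120,x:x+140],None,fx=5,fy=5,interpolation=cv2.INTER_CUBIC))
plan([545.8,-129.8,-13],-1)
```

```text
[301.95178373 240.00973615]
now [ 544.2 -129.8   96.7] xyaw -1.0 z [-0.  0. -1.] q [-0.26  0.46  1.84  0.    0.84  1.33] F [ 0.1   0.21 -6.  ] w 51.5 t 20.87
 rot(tool) [-0.0001  0.0005  0.0007] deg 0.0  shift before rot [ 0.0016 -0.      0.1097]  after rot [ 1.600e-03 -1.000e-04  1.097e-01]
```

View pics/side17.png

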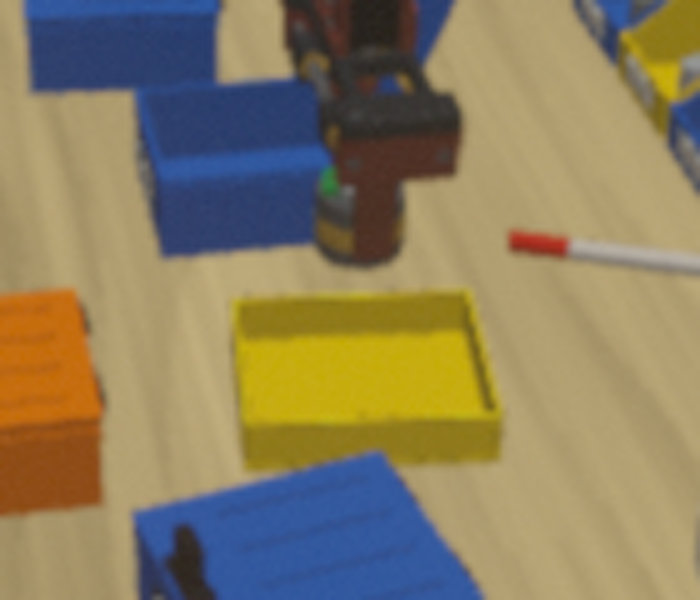

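View pics/top17.png

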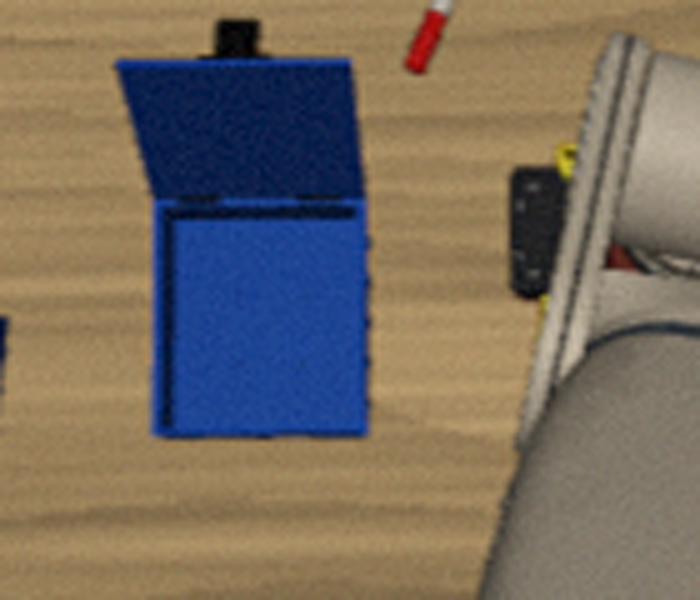

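The transformer is hanging above the tray: its bottom is at side pixel (302,223), and the tray rim centre is at (302,241) against a projection of (302,240). In the top view the box stands open and empty. Lowering.

>>> carry_out --rows '[[[0,0,0.02],[0,0,0],1],[[0,0,0.02],[0,0,0],1],[[0,0,0.02],[0,0,0],1],[[0,0,0.015],[0,0,0],1],[[0,0,0.01],[0,0,0],1],[[0,0,0.01],[0,0,0],1],[[0,0,0],[0,0,0],1],[[0,0,0],[0,0,0],1]]'

```text
t: 21.53
ee_pos: [544.5, -130.1, 2.0]
orientation: [3.141, -0.027, 0.0]
ft_force: [0.9, 0.4, -5.5]
width: 51.4
```

Run:
```python
from h import *
im=imaging.get_image("side")[:,:,::-1]; x,y=230,170
cv2.imwrite("pics/side18.png",cv2.resize(im[y:y+120,x:x+140],None,fx=5,fy=5,interpolation=cv2.INTER_CUBIC))
plan([545.8,-129.8,-13],-1)
```

```text
now [ 544.9 -130.2    2.5] xyaw -1.0 z [ 0.001 -0.    -1.   ] q [-0.26  0.62  1.87  0.    0.65  1.33] F [-0.16  0.09 -6.04] w 51.4 t 21.58
 rot(tool) [ 0.0003 -0.0012  0.0004] deg 0.1  shift before rot [ 0.0008 -0.0004  0.0155]  after rot [ 0.0009 -0.0004  0.0155]
```

View pics/side18.png

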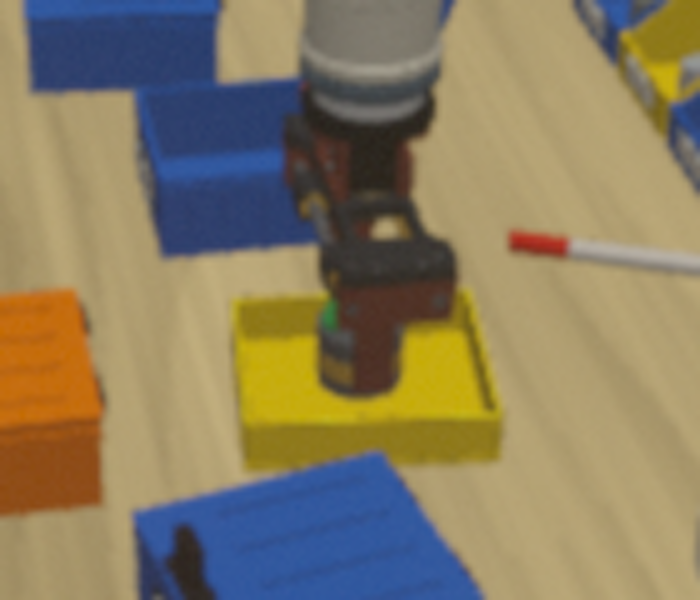

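>>> carry_out --rows '[[[0,0,0.005],[0,0,0],1],[[0,0,0.005],[0,0,0],1],[[0,0,0],[0,0,0],1]]'

```text
t: 21.83
ee_pos: [543.9, -130.1, -8.7]
orientation: [-3.141, 0.027, 0.001]
ft_force: [-0.8, -0.5, -6.7]
width: 51.2
```

>>> carry_out --rows '[[[0,0,0.002],[0,0,0],1],[[0,0,0],[0,0,0],1]]'

```text
t: 22.0
ee_pos: [544.1, -130.1, -10.4]
orientation: [-3.141, 0.027, 0.0]
ft_force: [-0.6, 0.4, -6.0]
width: 51.4
```

>>> carry_out --rows '[[[0,0,0.002],[0,0,0],1],[[0,0,0],[0,0,0],1]]'

```text
t: 22.17
ee_pos: [544.1, -130.1, -12.4]
orientation: [-3.141, 0.027, 0.0]
ft_force: [0.9, 0.2, -6.6]
width: 51.4
```

>>> carry_out --rows '[[[0,0,0.001],[0,0,0],1],[[0,0,0],[0,0,0],1]]'

```text
t: 22.33
ee_pos: [544.3, -130.2, -13.1]
orientation: [3.141, -0.027, 0.0]
ft_force: [-1.2, -0.7, -4.3]
width: 51.5
```

>>> carry_out --rows '[[[0,0,0.001],[0,0,0],1],[[0,0,0],[0,0,0],1]]'

```text
t: 22.5
ee_pos: [544.3, -130.2, -13.1]
orientation: [3.141, -0.027, 0.0]
ft_force: [-3.3, 1.7, 7.1]
width: 51.5
```

>>> carry_out --rows '[[[0,0,0.001],[0,0,0],1],[[0,0,0],[0,0,0],1]]'

```text
t: 22.67
ee_pos: [544.4, -130.2, -13.2]
orientation: [3.141, -0.027, 0.0]
ft_force: [-7.0, 1.8, 18.8]
width: 51.4
```

Fz went from −6 N to positive, so the can is standing on the tray floor. I'll ease off and release.

>>> carry_out --rows '[[[0,0,-0.0013],[0,0,0],1],[[0,0,0],[0,0,0],0.4],[[0,0,0],[0,0,0],0.2],[[0,0,0],[0,0,0],0.2],[[0,0,0],[0,0,0],0.2],[[0,0,0],[0,0,0],0.2]]'

```text
t: 23.17
ee_pos: [544.4, -130.2, -14.0]
orientation: [3.141, -0.027, 0.0]
ft_force: [0.3, 0.2, -0.1]
width: 69.9
```

>>> carry_out --rows '[[[0,0,-0.006],[0,0,0],0.2],[[0,0,-0.012],[0,0,0],0.2],[[0,0,-0.02],[0,0,0],0.2],[[0,0,-0.03],[0,0,0],0.2],[[0,0,-0.03],[0,0,0],0.2],[[0,0,-0.03],[0,0,0],0.2],[[0,0,-0.03],[0,0,0],0.2],[[0,0,-0.03],[0,0,0],0.2],[[0,0.03,0],[0,0,0],0.2],[[0,0.04,0],[0,0,0],0.2],[[0,0.04,0],[0,0,0],0.2],[[0,0.04,0],[0,0,0],0.2]]'

```text
t: 24.17
ee_pos: [541.7, -281.5, 175.9]
orientation: [3.141, -0.025, 0.003]
ft_force: [0.9, 0.1, -0.5]
width: 70.8
```

>>> carry_out --rows '[[[-0.02,0.035,0],[0,0,0],0.2],[[-0.02,0.035,0],[0,0,0],0.2],[[-0.02,0.035,0],[0,0,0],0.2],[[-0.02,0.035,0],[0,0,0],0.2],[[-0.01,0.02,0],[0,0,0],0.2],[[0,0,0],[0,0,0],0.2],[[0,0,0],[0,0,0],0.2]]'

```text
t: 24.75
ee_pos: [448.2, -439.4, 174.9]
orientation: [3.141, -0.031, 0.001]
ft_force: [0.5, 1.2, 0.9]
width: 70.1
```

Run:
```python
from h import *
for n in("side","top"):
    im=imaging.get_image(n)[:,:,::-1]; cv2.imwrite(f"pics/{n}20.png",im)
plan([400,-300,150],-1)
```

```text
now [ 449.2 -437.8  174.6] xyaw -1.0 z [ 0.  0. -1.] q [-0.79  0.45  1.64  0.    1.05  0.8 ] F [-0.5   1.02 -0.32] w 70.5 t 24.85
 rot(tool) [-0.0002 -0.0003  0.0004] deg 0.0  shift before rot [-0.0515 -0.1369  0.0246]  after rot [-0.0516 -0.1369  0.0246]
```

View pics/side20.png

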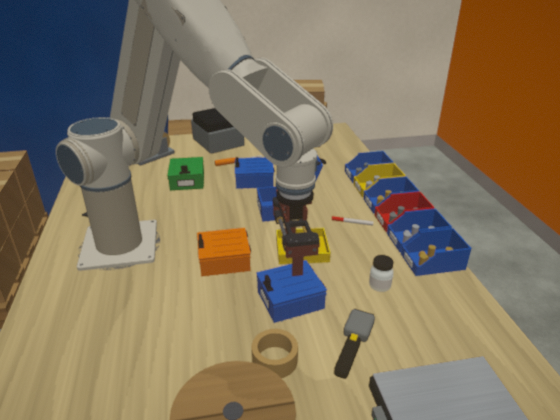

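View pics/top20.png

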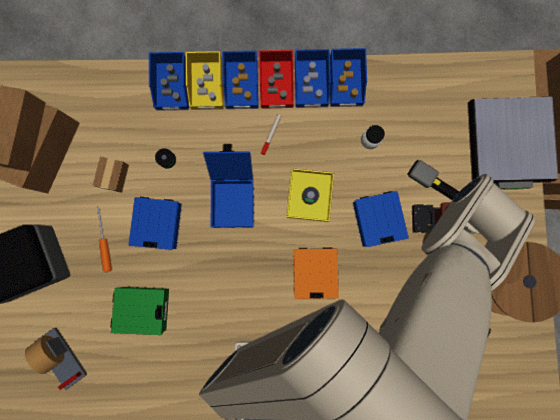

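The top view shows the transformer upright in the tray at (310,195). The box is open at (232,204) with its lid back, and the other boxes and bystanders are in place. The tool is clear of everything, so I'm handing in.

Run:
```python
from h import *
a=cv2.imread("pics/top0.png");b=cv2.imread("pics/top20.png")
d=cv2.absdiff(a,b).max(2)
for n,(x0,x1,y0,y1) in dict(spool=(150,180,145,172),jar=(355,390,120,155),marker=(258,285,110,158),carton=(90,130,152,195),screwdriver=(92,115,203,275),orange=(290,342,243,302),leftbox=(125,182,193,252),scanner=(25,90,325,390)).items(): print(n,(d[y0:y1,x0:x1]>60).sum())
print("can",onz("top",(310.5,195.5),44).round(0))
from workcell import close_job
print(close_job())
```

```text
spool 0
jar 0
marker 0
carton 0
screwdriver 0
orange 8
leftbox 0
scanner 0
can [ 542. -131.   44.]
the job is handed in; nothing more can be done
None
```

The transformer was in the middle blue box. It now stands upright in the yellow tray, and that box is open with its lid back against the stop. I handed the job in at about 25 s; no verdict was given.

- **Finding the box:** the right box slid at about 2.2 N and did not press back, so it was empty. The middle box took about 6 N and kept pressing back with about 5 N. I did not touch the left box or the green and orange look-alikes.
- **Moving the transformer:** I let go only after the wrist force showed the tray floor was carrying the can. The top view puts it at about (542, −131) mm, close to the tray centre at (546, −130).
- **Boxes:** I estimate the middle box moved about 6 mm and the right one about 8–9 mm, both from nudging. I measured the middle box's shift from the images before opening its lid; the right one's comes from how far I pushed it.
- **Bystanders:** the before-and-after comparison found no change around the spool, jar, marker, carton, screwdriver, scanner or left box. The orange box area differed by 8 pixels, though I never touched it. I could not confirm the tape in the last top view because the arm covered it; it still stood in its place in the last side view.

**One disagreement:** the real fingertips were about 24 mm above the reported tool height, so my first close on the lid tab missed. I corrected for this using the side view and by lowering in small steps while watching the wrist force.

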